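# Load and run the paddle-switch sample shaker

## Robot

A 6-joint arm with a two-finger parallel gripper is mounted at the origin on the work surface. World frame = base frame: x ahead of the robot, y to its left, z up, the work surface at z = 0. Lengths are in m, angles in rad, forces in N, time in s.
With the tool pointing down it reaches from about 0.35 to 0.725 m from the base axis. Payload 4.3 kg.
Tool frame: the origin (TCP) lies midway between the tips of the shut fingers; the grasp point (between the pads) lies 19 mm behind it; z points along the fingers, y is the line along which they close (so a half turn about z gives the same grasp; the last joint's range is limited). The gripper opens to 85 mm and grips with 20 to 120 N. Pads are 22 mm wide; open, the fingers measure 114 mm over their backs; the gripper's body (76 mm by 85 mm) begins 54 mm behind the grasp point. The pads swing forward as they close: fully open they stand 13 mm farther back than shut.
Start: joints at [-0.11, 0.377, 0.081, 1.274, 0, 1.46], TCP at [0.575, 0, 0.231] pointing down, gripper open.
Joint ranges: [-2.72, 2.72], [-0.84, 1.66], [-1.02, 1.22], [-1.77, 2.12], [-1.37, 1.28], [-3.14, 3.14]. Speed limits (rad/s): [2.57, 2.57, 3.14, 3.14, 3.14, 3.14].

## Interface

Orientations are given as a unit quaternion [w, x, y, z].
In Python, from workcell import sensors, eyes, job_done, finder gives the robot as it stands.
- The arm moves only by the shell command python3 -m jog 'ROWS' [FORCE]. ROWS is JSON, one flat list of numbers, 7 for each row, row after row: the turn, a rotation vector about the tool's x, y, z normalised to -1 to 1, where 1 is 6 degrees, then the shift along the tool's x, y, z normalised to -1 to 1, where 1 is 0.02 m, then the opening, from -1 (shut) to 1 (fully open), so that 0 is half open. A call has 1 to 10 rows; each row shifts and turns the commanded pose from where the row before left it, along the tool's axes as they then stand; what a row does not reach is not made up. A row lasts 1/12 s, in which the tool goes at most 41.7 mm and 7.16 degrees, less where a joint would pass 70% of its speed; a pose out of reach is approached as far as the arm can. A call with a number of a shift or a turn outside -1 to 1 is refused whole. A call with a gripper value outside its range is refused whole. The fingers move at their own pace and stop on an object; FORCE is the grip in N (left out, the last holds). Time passes only in rows, so rows that do not move let the fingers close. It gives the time, the measured TCP pose, the force, the opening and the grip force at its end, in the units of the state.
- sensors.observe(): the state, without advancing time (a new reading comes with each control period).
- eyes.grab_frame(name): name is "scene" or "side" or "wrist"; returns a dict with "frame" (420x560x3 uint8, red, green, blue), "intrinsics" (3x3 intrinsics, pixels), "R" (3x3) and "t" (3): a world point X has camera coordinates R X + t; the wrist camera has in their place "hand_eye" (4x4, takes a point from camera to tool coordinates, whose origin is the TCP and whose axes are the flange's). Camera axes: x right, y down, z forward; pixel columns grow to the right and rows downward; lengths in m; the calibration is good to about 2 mm. A picture is of the moment at which its call begins: read the wrist's pose just before it. There is no depth.
- job_done(): hands the job in; it is judged then, once.
Trained networks look in a picture, given as the dict that the camera call returned (one of the last four; its "shot" number tells which), for a name from the list of things; names that differ only in an ending like _2 or _b are one class to them, and where a whole thing is asked for, a point or a joint stands for the part that bears it (a point fixed in the world has none). Each returns a list of dicts, best first, with "score" (0 to 1); they miss things now and then, are a little off and sometimes report something else, mostly with a low value. They report only what shows in the picture. A call takes as long as a camera call.
- finder.recognise(query, picture): "rect" ([left, top, right, bottom] in pixels, round what is visible of it).
- finder.regions_of(query, picture): "mask" (420x560 bool, what is visible of it) and "rect" ([left, top, right, bottom] in pixels, round what is visible of it).
- finder.mark_of(query, picture): "uv" ([column, row] in pixels: a listed point, or the origin of a listed thing).
The state is a dict: "time": time; "joint_pos": joint angles; "qd": joint speeds; "effort": joint torques, N m; "ee_pos": TCP position; "tcp_rot": TCP orientation; "ft_force": force on the tool from outside, world axes, zero at the start; "torque": the same for the moment, N m; "grip_width": finger opening in m; "grip_force": force on a finger pad.
Only numpy, scipy, OpenCV 4.12 (cv2) and the standard library are available. Lean on these libraries where they do the work, as an engineer would, in place of code of your own. Each camera call takes 0.05 s, during which the arm holds its last target. There are 200 camera calls.

## Task

Slide the spent battery pack (grey foot, red mark) off the shaker's shoe and stand it in the yellow tray; stand all the sealed sample jars upright on the shaker's deck and slide the fresh pack (orange foot, green mark) onto the shoe, fully home until it clicks. Only then flip the yellow lock-off lever fully forward, squeeze the red paddle fully against the body for about two seconds and let it go, and flip the lever fully back again; leave the jars and the fresh pack in place on the shaker and everything else on the bench where it is.

Things in the scene. Friction and masses are not known exactly. Their poses are not given: they have to be found in the camera images.
- shaker: The sample shaker, fixed to the bench, but placed and turned a little differently at each start. x runs from its deck across the power unit to the paddle (roughly away from the robot), y along the power unit towards its gear head, z up. Origin at bench level, 55 mm in x from the deck's centre. The battery shoe is at its -y end.
- deck_mid (a point): The shaker deck: a square grey tray with a blue rim, 160 x 160 mm inside, open on top. The point is the centre of its floor, which is 20 mm above the bench; the rim is 5 mm thick and 22 mm higher than the floor. Room for four jars, two by two at 74 mm between centres. Axes as shaker.
- shoe_home (a point): Where the centre of the battery pack (half-way up) is when fully home and clicked in. The shoe is a channel along x, open towards -x, floor 10 mm above the bench. A sprung steel roller in each side wall meets the pack over the last 30 mm (about 10 N to push past) and snaps into its notches at home. An end block 85 mm high stands 1.5 mm beyond the pack's front. Axes as shaker.
- shoe_mouth (a point): Where the lipped inner half of the shoe begins, at floor level on the channel's centre line. From here on to +x the side walls are 64 mm apart, with orange lips over the pack's foot flanges: 50 mm between the lips, their undersides 14.5 mm and their tops 18.5 mm above the shoe's floor. Axes as shaker.
- shoe_start (a point): Where the centre of the pack (half-way up) is when it is set down on the open, flared half of the shoe, ready to slide: 95 mm from shoe_home along -x, same height. There the side walls are 12 mm high, without lips, 64 mm apart next to the lips and about 83 mm at the open end. Axes as shaker.
- battery_mid (a point): The fresh battery pack: a black block 90 (x) x 46 (y) x 64 mm high, with orange foot flanges 12 mm high that make its foot 60 mm wide and have a notch each side. Orange stripe across the top at its front (+x), which enters the shoe first; green mark behind. The point is its centre, half-way up. 0.3 to 0.5 kg, loose. Grip the 46 mm sides at least 12 mm above centre, fingertips above the lips.
- spent_mid (a point): The spent battery pack: same shape, size and mass as the fresh one, but with grey foot flanges, grey front stripe and a red mark on top. It starts fully home on the shoe, held by the rollers (about 10 N along -x to pull it off; it can be lifted only once it is back at shoe_start, clear of the lips). The point is its centre, half-way up; +x is its front.
- tray_in (a point): The tray for the spent pack: a low yellow open tray, fixed, 126 (x) x 96 (y) mm inside, walls 4 mm thick, rim 14 mm above the bench. The point is the centre of its inner floor, 4 mm above the bench; x is its long direction. It and the fresh pack may swap places between starts.
- squeeze_mid (a point): Half-way between the outer face of the pressed paddle and the -x face of the power unit's body, at mid-height (78 mm above the bench). The body is a black barrel 44 mm wide (x), 200 mm long (y), 55 to 105 mm above the bench; 48 mm free between it and the deck. Body and paddle measure 61 mm across at rest, 54 mm pressed home. Axes as shaker.
- paddle_face (a point): The red paddle switch along the +x side of the barrel: 133 mm long (y), 35 mm high, 60 to 95 mm above the bench. The point is on its outer face, at the middle of its height, where to squeeze; it moves with the paddle. Axes as shaker.
- paddle (a joint): How far the paddle is pressed towards the barrel, m: 0 at rest, 0.007 fully home. A spring pushes it out with about 3.5 N at rest and 7 N when home. While the lock-off lever is back, its foot stands behind the paddle and stops it after about 1 mm.
- lever_pivot (a point): The hinge point of the yellow lock-off lever, 100 mm above the bench at the +y end of the paddle, over the gap between barrel and paddle. The lever turns in the shaker's y-z plane: its tip leans 0.5 rad to the rear (-y) when back and 0.5 rad forward (+y, towards the gear head) when flipped. Axes as shaker.
- lever_tip (a point): The free end of the yellow lock-off lever, 48 mm from its pivot. The tab is 20 mm wide (x) and 8 mm thick; it rises about 40 mm above the barrel's top, which is 105 mm above the bench.
- lever (a joint): Angle of the lock-off lever, rad: 0 is back (locked, tip leaning to the rear), 1.0 is fully forward (unlocked). It stays where it is left; pushing its tip takes about 1 to 2 N.
- jar0_mid (a point): A sealed sample jar with a green lid: an upright white cylinder 58 mm in diameter and 64 mm tall, lid included, about 0.18 kg, loose. The point is its centre, half-way up; z is its axis. Absent in some starts.
- jar1_mid (a point): A sealed sample jar with a red lid: an upright white cylinder 58 mm in diameter and 64 mm tall, lid included, about 0.18 kg, loose. The point is its centre, half-way up; z is its axis. Absent in some starts.
- jar2_mid (a point): A sealed sample jar with a blue lid: an upright white cylinder 58 mm in diameter and 64 mm tall, lid included, about 0.18 kg, loose. The point is its centre, half-way up; z is its axis. Absent in some starts.
- jar3_mid (a point): A sealed sample jar with a yellow lid: an upright white cylinder 58 mm in diameter and 64 mm tall, lid included, about 0.18 kg, loose. The point is its centre, half-way up; z is its axis. Absent in some starts.
- dish: A bystander, loose, to be left alone: a shallow glass dish, 90 mm across. Origin at its underside.
- glass_bowl: A bystander, loose, to be left alone: a glass bowl, 90 mm across. Origin at its underside.
- beaker: A bystander, loose, to be left alone: a glass beaker, 64 mm across, 80 mm tall. Origin at its underside.
- tweezers: A bystander, loose, to be left alone: steel tweezers lying on the bench, 135 mm long. Origin at its underside.
- slide_box: A bystander, loose, to be left alone: a closed blue box, 75 x 95 x 30 mm. Origin at its underside.
- reagent: A bystander, loose, to be left alone: a capped bottle, 60 mm across, 130 mm tall. Origin at its underside.

How it is judged:
By the outcome, as a careful person would: the job done as asked, in the order asked, and still so for the second after the job is handed in, with the robot touching nothing.
Of jar0, jar1, jar2, jar3 only 2 to 4 are there at a start; the rules pass over those that are not, and their reading is None.
At some moment in a run one of jar0, jar1, jar2, jar3 may be knocked a few centimetres aside while the robot is not near it.
It also fails if it takes over 210 s, if anything falls off the work surface, if the arm or the gripper's body presses on something with over 40 N, if the wrist force passes 120 N, or if a joint passes its speed limit or range.

## Working session

There is one attempt and no reset: what is moved stays moved. The work goes in short steps, Python scripts to look and compute and a shell command to move; the robot and the scene stay as the last step left them, time stands still between calls to the robot, and variables do not carry over. Pictures are saved under pics/ and viewed, at most 14 in all, crops included, and the job is handed in when it is done.

```bash
mkdir -p pics; cat > h.py <<'E'
import numpy as np, cv2
from scipy.spatial.transform import Rotation as Ro
from workcell import sensors, eyes, finder
def cam(name):
    s=sensors.observe(); p=eyes.grab_frame(name)
    K=np.array(p["intrinsics"])
    if name=="wrist":
        q=s["tcp_rot"]; T=np.eye(4); T[:3,:3]=Ro.from_quat([q[1],q[2],q[3],q[0]]).as_matrix(); T[:3,3]=s["ee_pos"]
        M=np.linalg.inv(T@np.array(p["hand_eye"])); R,t=M[:3,:3],M[:3,3]
    else: R,t=np.array(p["R"]),np.array(p["t"])
    return p,K,R,t
def onz(uv,z,K,R,t):
    d=R.T@np.linalg.inv(K)@np.array([uv[0],uv[1],1.]); c=-R.T@t
    return c+d*(z-c[2])/d[2]
def proj(X,K,R,t):
    x=K@(R@np.array(X)+t); return x[:2]/x[2]
def tri(obs): # list of (uv,K,R,t)
    A=[];b=[]
    for uv,K,R,t in obs:
        d=R.T@np.linalg.inv(K)@np.array([uv[0],uv[1],1.]); d/=np.linalg.norm(d); c=-R.T@t
        P=np.eye(3)-np.outer(d,d); A.append(P); b.append(P@c)
    A=np.vstack(A); b=np.hstack(b); x=np.linalg.lstsq(A,b,rcond=None)[0]; return x, np.linalg.norm(A@x-b)
def save(p,f): cv2.imwrite("pics/"+f,cv2.cvtColor(p["frame"],cv2.COLOR_RGB2BGR))
E
python3 - <<'E'
from h import *
Z=dict(deck_mid=.02,shoe_home=.042,shoe_mouth=.01,shoe_start=.042,battery_mid=.032,spent_mid=.042,tray_in=.004,squeeze_mid=.078,paddle_face=.078,lever_pivot=.1,lever_tip=.142,jar0_mid=.032,jar1_mid=.032,jar2_mid=.032,jar3_mid=.032,shaker=0,dish=0,glass_bowl=0,beaker=0,tweezers=0,slide_box=0,reagent=0)
C={n:cam(n) for n in("scene","side")}
for n in C: save(C[n][0],n+"0.png"); print(n,(-C[n][2].T@C[n][3]).round(3))
for q,z in Z.items():
    o=[]
    for n,(p,K,R,t) in C.items():
        r=finder.mark_of(q,p)[:1]
        if r: o.append((r[0]["uv"],K,R,t)); print(q,n,np.round(r[0]["uv"]),round(r[0]["score"],2),onz(r[0]["uv"],z,K,R,t).round(3)[:2],end=" | ")
    if len(o)==2: x,e=tri(o); print("TRI",x.round(3),round(e,4))
    else: print(q)
print(sensors.observe())
E
```

```text
scene [1.228 0.382 0.741]
side [ 0.289 -0.679  0.888]
deck_mid scene [294. 226.] 0.96 [ 0.508 -0.024] | deck_mid side [260. 239.] 0.93 [ 0.499 -0.02 ] | TRI [ 0.502 -0.023  0.018] 0.0059
shoe_home side [319. 261.] 0.92 [ 0.603 -0.155] | shoe_home
shoe_mouth scene [239. 221.] 0.82 [ 0.553 -0.166] | shoe_mouth side [305. 279.] 0.95 [ 0.559 -0.171] | TRI [ 0.556 -0.168  0.01 ] 0.0062
shoe_start scene [248. 202.] 0.57 [ 0.506 -0.167] | shoe_start side [286. 279.] 0.75 [ 0.508 -0.174] | TRI [ 0.506 -0.17   0.04 ] 0.0046
battery_mid side [354. 336.] 0.93 [ 0.592 -0.357] | battery_mid
spent_mid scene [171. 201.] 0.75 [ 0.606 -0.346] | spent_mid side [317. 262.] 0.95 [ 0.598 -0.156] | TRI [ 0.618 -0.24   0.114] 0.0853
tray_in scene [212. 179.] 0.7 [ 0.426 -0.354] | tray_in side [281. 367.] 0.92 [ 0.424 -0.351] | TRI [ 0.425 -0.352  0.004] 0.0025
squeeze_mid scene [262. 244.] 0.9 [ 0.654 -0.022] | squeeze_mid side [319. 205.] 0.96 [ 0.667 -0.015] | TRI [ 0.662 -0.019  0.085] 0.003
paddle_face scene [252. 255.] 0.92 [ 0.695 -0.023] | paddle_face side [327. 204.] 0.68 [ 0.689 -0.019] | TRI [ 0.
[... 1637 characters left out ...]
oint_pos': array([-1.10274440e-01,  3.77280863e-01,  8.09896000e-02,  1.27439060e+00,
       -2.42550201e-05,  1.46051735e+00]), 'qd': array([ 1.23583491e-03, -1.69070231e-04,  4.02254717e-05,  7.21284613e-05,
       -6.05154222e-04,  1.28817825e-03]), 'effort': array([-5.35868057e-04, -4.63510323e+01,  2.70148784e+01,  6.23136330e-04,
       -1.29731084e-04,  9.52913695e-06]), 'ee_pos': array([5.75035229e-01, 9.27333993e-06, 2.31336267e-01]), 'tcp_rot': array([5.22560618e-05, 7.07105176e-01, 7.07108384e-01, 2.63019483e-05]), 'ft_force': array([0.04161068, 0.1571953 , 0.593784  ]), 'torque': array([ 0.01890607, -0.05210908, -0.04915698]), 'grip_force': 0.0, 'grip_width': 0.08538701449055625}
```

View pictures.

View pics/scene0.png

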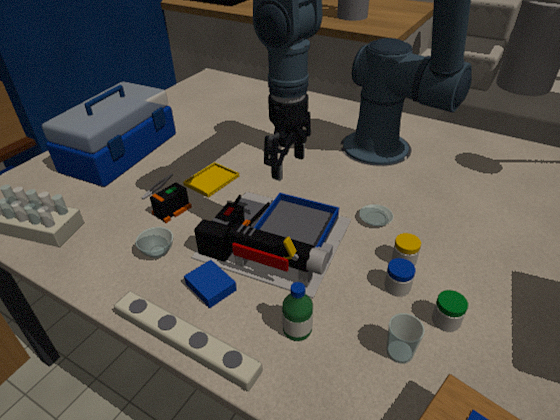

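View pics/side0.png

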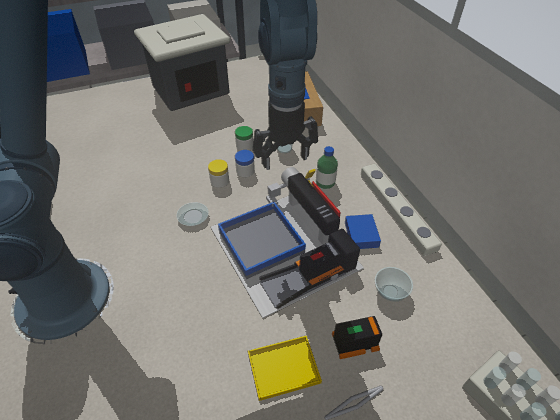

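```bash
python3 -m jog '[0,0,-1,0,0,0,1, 0,0,-1,0,0,0,1, 0,0,-1,0,0,0,1, 0,0,-1,0,0,0,1, 0,0,-1,0,0,0,1, 0,0,-1,0,0,0,1, 0,0,-1,0,0,0,1, 0,0,-1,0,0,0,1, 0,0,-1,0,0,0,1, 0,0,-1,0,0,0,1]'; python3 -m jog '[0,0,-1,0,0,0,1, 0,0,-1,0,0,0,1, 0,0,-1,0,0,0,1, 0,0,-1,0,0,0,1, 0,0,-1,0,0,0,1]' ; python3 -m jog '[0,0,0,0.2,-1,-0.4,1, 0,0,0,0.2,-1,-0.4,1, 0,0,0,0.2,-1,-0.4,1, 0,0,0,0.2,-1,-0.4,1, 0,0,0,0.2,-1,-0.4,1, 0,0,0,0.2,-1,-0.4,1, 0,0,0,0.2,-1,-0.4,1, 0,0,0,0.2,-1,-0.4,1, 0,0,0,0,0,0,1]'
python3 - <<'E'
from h import *
p,K,R,t=cam("wrist"); save(p,"w1.png"); print((-R.T@t).round(3),R.round(2),sensors.observe()["joint_pos"].round(2))
for q,z in dict(shoe_home=.042,shoe_mouth=.01,shoe_start=.042,spent_mid=.042,deck_mid=.02,squeeze_mid=.078,lever_pivot=.1,lever_tip=.142,paddle_face=.078,battery_mid=.032,tray_in=.004).items():
    for r in finder.mark_of(q,p)[:1]: print(q,np.round(r["uv"]),round(r["score"],2),onz(r["uv"],z,K,R,t).round(4))
E
```

```text
time: 3.13
ee_pos: [0.575, -0.0, 0.2313]
tcp_rot: [0.0, 0.256, 0.967, -0.0]
ft_force: [0.5, 0.2, -0.2]
grip_width: 0.0851
grip_force: 0.0
time: 3.55
ee_pos: [0.575, 0.0, 0.2313]
tcp_rot: [0.0, -0.003, 1.0, -0.0]
ft_force: [0.1, 0.5, -0.5]
grip_width: 0.0856
grip_force: 0.0
time: 4.3
ee_pos: [0.5431, -0.1635, 0.2969]
tcp_rot: [0.001, 0.002, 1.0, -0.001]
ft_force: [0.1, -0.3, -0.7]
grip_width: 0.0857
grip_force: 0.0
[ 0.459 -0.163  0.439] [[ 0.    1.   -0.  ]
 [ 0.94 -0.    0.33]
 [ 0.33 -0.   -0.94]] [-0.4   0.35  0.21  1.43 -0.   -0.4 ]
shoe_home [286. 212.] 0.53 [ 0.5968 -0.1589  0.042 ]
shoe_mouth [279. 179.] 0.94 [ 0.5598 -0.1683  0.01  ]
shoe_start [277. 143.] 0.73 [ 0.5074 -0.1692  0.042 ]
spent_mid [283. 213.] 0.95 [ 0.5978 -0.1624  0.042 ]
deck_mid [397. 133.] 0.91 [ 0.4982 -0.0168  0.02  ]
squeeze_mid [394. 264.] 0.87 [ 0.6548 -0.0232  0.078 ]
lever_pivot [477. 285.] 0.56 [0.6705 0.0719 0.1   ]
lever_tip [478. 308.] 0.85 [0.6739 0.0503 0.142 ]
battery_mid [137. 210.] 0.93 [ 0.5965 -0.3582  0.032 ]
tray_in [129.  77.] 0.81 [ 0.4306 -0.355   0.004 ]
```

View pics/w1.png

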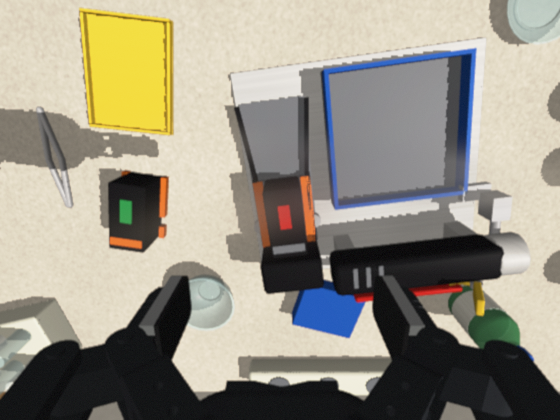

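```bash
python3 - <<'E'
from h import *
import cv2
p,K,R,t=cam("wrist"); im=p["frame"]; h=cv2.cvtColor(im,cv2.COLOR_RGB2HSV)
def rect(mask,z,n):
    c=max(cv2.findContours(mask.astype(np.uint8),0,2)[0],key=cv2.contourArea)[:,0]
    w=np.array([onz(u,z,K,R,t)[:2] for u in c],np.float32); r=cv2.minAreaRect(w); print(n,np.round(r[0],4),np.round(r[1],4),round(r[2],1))
q=lambda n:finder.regions_of(n,p)[0]["mask"]
b=(h[...,0]>108)&(h[...,0]<125)&(h[...,1]>150); b[:,:315]=0; b[220:]=0; b[:,495:]=0
rect(b,.042,"deck rim outer")
y=(h[...,0]>20)&(h[...,0]<32)&(h[...,1]>150); y[:,200:]=0; rect(y,.014,"tray outer")
g=(h[...,0]>45)&(h[...,0]<80)&(h[...,1]>120);g[:,200:]=0; rect(g,.064,"green mark")
r=((h[...,0]<5)|(h[...,0]>175))&(h[...,1]>150); r[:,:270]=0; r[:,300:]=0; r[240:]=0; rect(r,.074,"red mark")
o=(h[...,0]>5)&(h[...,0]<18)&(h[...,1]>150); o[:,200:]=0;o[:236]=0; o[:,:108]=0;rect(o,.064,"fresh stripe")
s=im[...].astype(int); 
cv2.imwrite("pics/w2.png",cv2.resize(cv2.cvtColor(im[150:310,90:340],cv2.COLOR_RGB2BGR),None,fx=3.2,fy=3.2,interpolation=cv2.INTER_CUBIC))
E
```

```text
deck rim outer [ 0.4834 -0.025 ] [0.1377 0.1709] 7.2
tray outer [ 0.4291 -0.3513] [0.1066 0.1319] 83.6
green mark [ 0.5879 -0.3576] [0.0157 0.0319] 80.5
red mark [ 0.5927 -0.1607] [0.0306 0.0143] 7.3
fresh stripe [ 0.6303 -0.3618] [0.0366 0.0123] 80.9
```

View pics/w2.png

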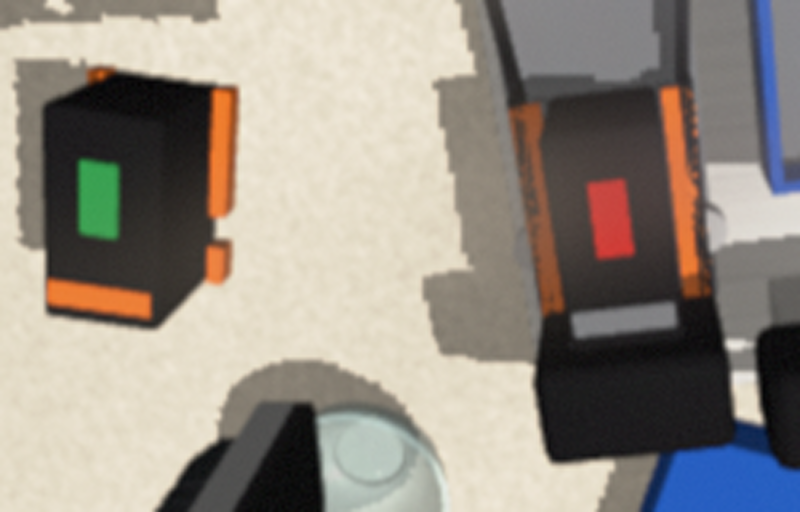

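```bash
python3 -m jog '[0,0,-0.6,0,0,0,0.5, 0,0,-0.6,0,0,0,0.5, 0,0,0,-0.84,-0.05,0.8,0.5, 0,0,0,-0.84,-0.05,0.8,0.5, 0,0,0,-0.84,-0.05,0.8,0.5, 0,0,0,0,0,1,0.5, 0,0,0,0,0,1,0.5, 0,0,0,0,0,1,0.5, 0,0,0,0,0,1,0.5, 0,0,0,0,0,0,0.5]'
python3 - <<'E'
from h import *
p,K,R,t=cam("wrist"); save(p,"w3.png");print(sensors.observe()["ee_pos"].round(4))
im=p["frame"]; h=cv2.cvtColor(im,cv2.COLOR_RGB2HSV)
r=((h[...,0]<5)|(h[...,0]>175))&(h[...,1]>150)
for n,s in finder and [("spent",finder.mark_of("spent_mid",p)[:1])]:
    print([(x["uv"],x["score"],onz(x["uv"],.042,K,R,t).round(4)) for x in s])
c=max(cv2.findContours(r.astype(np.uint8),0,2)[0],key=cv2.contourArea)[:,0]
w=np.array([onz(u,.074,K,R,t)[:2] for u in c],np.float32); print(cv2.minAreaRect(w),c.min(0),c.max(0))
E
```

```text
time: 5.78
ee_pos: [0.5907, -0.1556, 0.1628]
tcp_rot: [-0.004, -0.063, 0.998, 0.002]
ft_force: [-0.9, 1.0, 0.2]
grip_width: 0.0641
grip_force: 0.0
[ 0.5915 -0.1559  0.1651]
[]
((0.5926820635795593, -0.16087451577186584), (0.031005093827843666, 0.01407537143677473), 7.160248756408691) [265 200] [283 238]
```

View pics/w3.png

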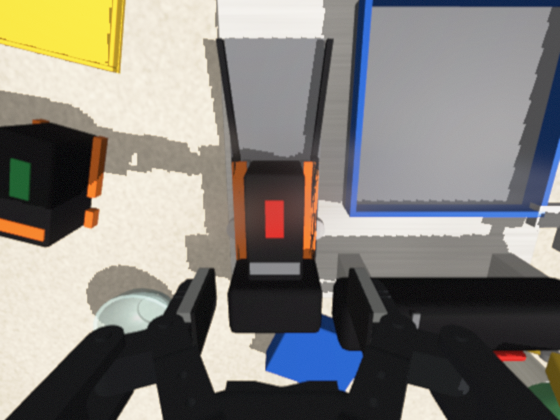

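```bash
python3 -m jog '[0,0,0,-0.05,-0.25,0.7,0.5, 0,0,0,0,0,0.8,0.5, 0,0,0,0,0,0.8,0.5, 0,0,0,0,0,0.8,0.5, 0,0,0,0,0,0.8,0.5, 0,0,0,0,0,0.8,0.5, 0,0,0,0,0,0.8,0.5, 0,0,0,0,0,0.8,0.5, 0,0,0,0,0,0,0.5, 0,0,0,0,0,0,0.5]'
python3 -m jog '[0,0,0,0,0,0,-0.2, 0,0,0,0,0,0,-0.2, 0,0,0,0,0,0,-0.2, 0,0,0,0,0,0,-0.2, 0,0,0,0,0,0,-0.2,0,0,0,0,0,0,-0.2]' 60
```

```text
time: 6.72
ee_pos: [0.5955, -0.1616, 0.0423]
tcp_rot: [0.0, -0.063, 0.998, -0.0]
ft_force: [0.4, -0.3, 0.7]
grip_width: 0.0642
grip_force: 0.0
time: 7.22
ee_pos: [0.5966, -0.1613, 0.0437]
tcp_rot: [0.002, -0.063, 0.998, -0.0]
ft_force: [-0.9, 3.0, 5.9]
grip_width: 0.0452
grip_force: 62.8
```

```bash
python3 -m jog '[0,0,0,0.3,0,0,-0.2, 0,0,0,0.4,0,0,-0.2, 0,0,0,0.5,0,0,-0.2, 0,0,0,0.5,0,0,-0.2, 0,0,0,0.5,0,0,-0.2, 0,0,0,0.5,0,0,-0.2, 0,0,0,0.7,0,0,-0.2, 0,0,0,0.8,0,0,-0.2, 0,0,0,0.8,0,0,-0.2, 0,0,0,0,0,0,-0.2]' 60
```

```text
time: 8.05
ee_pos: [0.4959, -0.1753, 0.0437]
tcp_rot: [0.001, -0.062, 0.998, -0.001]
ft_force: [-4.0, -0.1, 10.5]
grip_width: 0.0449
grip_force: 64.4
```

```bash
python3 -m jog '[0,0,0,0,0,-0.8,-0.2, 0,0,0,0,0,-1,-0.2, 0,0,0,0,0,-1,-0.2, 0,0,0.76,0,0,-0.4,-0.2, 0,0,0.76,0,0,0,-0.2, 0,0,0.75,0,0,0,-0.2]' 60
python3 -m jog '[0,0,0,0.2,-0.8,0,-0.2, 0,0,0,0.24,-0.93,0,-0.2, 0,0,0,0.24,-0.93,0,-0.2, 0,0,0,0.24,-0.93,0,-0.2, 0,0,0,0.24,-0.93,0,-0.2, 0,0,0,0.24,-0.93,0,-0.2, 0,0,0,0.24,-0.93,0,-0.2, 0,0,0,0.24,-0.93,0,-0.2, 0,0,0,0.24,-0.93,0,-0.2, 0,0,0,0.25,-0.95,0,-0.2]' 60
python3 -m jog '[0,0,0,0,0,0,-0.2,0,0,0,0,0,0,-0.2]'
python3 - <<'E'
from h import *
p,K,R,t=cam("wrist"); save(p,"w4.png"); print(sensors.observe()["joint_pos"].round(2),sensors.observe()["ee_pos"])
for n in("side",):
    p,K,R,t=cam(n); 
    print([(x["uv"],x["score"],onz(x["uv"],.004,K,R,t).round(4)) for x in finder.mark_of("tray_in",p)[:1]])
E
```

```text
time: 8.55
ee_pos: [0.4965, -0.1746, 0.1066]
tcp_rot: [0.001, 0.058, 0.998, -0.001]
ft_force: [-1.2, 0.2, -2.8]
grip_width: 0.0452
grip_force: 62.9
time: 9.38
ee_pos: [0.4275, -0.3522, 0.1054]
tcp_rot: [-0.0, 0.056, 0.998, -0.0]
ft_force: [-0.1, -0.7, -2.9]
grip_width: 0.0452
grip_force: 62.8
time: 9.55
ee_pos: [0.4277, -0.3523, 0.1054]
tcp_rot: [-0.0, 0.057, 0.998, -0.0]
ft_force: [1.1, -0.1, -3.8]
grip_width: 0.045
grip_force: 63.1
[-0.8   0.4  -0.22  0.95  0.   -0.69] [ 0.42786996 -0.35135592  0.10529813]
[([284.3, 366.0], 0.92, array([ 0.4321, -0.3512,  0.004 ]))]
```

View pics/w4.png

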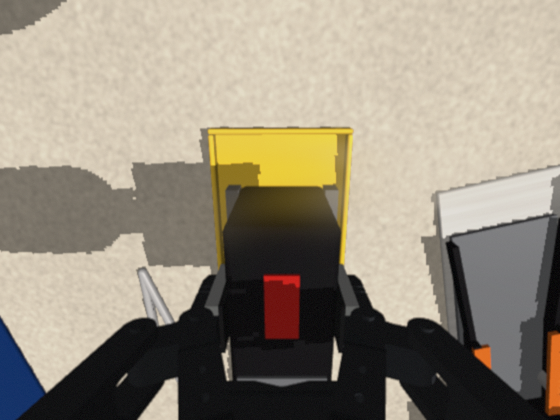

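```bash
python3 -m jog '[0,0,0,0,0,0.8,-0.2, 0,0,0,0,0,0.9,-0.2, 0,0,0,0,0,0.8,-0.2, 0,0,0,0,0,0.4,-0.2, 0,0,0,0,0,0.3,-0.2, 0,0,0,0,0,0.15,-0.2, 0,0,0,0,0,0,-0.2]'
python3 -m jog '[0,0,0,0,0,0,0.1, 0,0,0,0,0,0,0.4, 0,0,0,0,0,0,0.5, 0,0,0,0,0,0,0.5, 0,0,0,0,0,-0.6,0.5, 0,0,0,0,0,-1,0.5, 0,0,0,0,0,-1,0.5, 0,0,0,0,0,-1,0.5, 0,0,0,0,0,-1,0.5, 0,0,0,0,0,-1,0.5]'
```

```text
time: 10.28
ee_pos: [0.4284, -0.3511, 0.0386]
tcp_rot: [0.0, 0.056, 0.998, 0.0]
ft_force: [-0.8, -0.3, -3.3]
grip_width: 0.045
grip_force: 63.0
time: 11.12
ee_pos: [0.4283, -0.3516, 0.1518]
tcp_rot: [0.0, 0.056, 0.998, -0.0]
ft_force: [0.0, -0.7, -0.4]
grip_width: 0.064
grip_force: 0.0
```

```bash
python3 -m jog '[0,0,0.47,0,0,-0.5,0.5, 0,0,0,-0.9,0.11,0,0.5, 0,0,0,-0.9,0.11,0,0.5, 0,0,0,-0.9,0.11,0,0.5, 0,0,0,-0.9,0.11,0,0.5, 0,0,0,-0.9,0.11,0,0.5, 0,0,0,-0.9,0.11,0,0.5, 0,0,0,-0.9,0.11,0,0.5, 0,0,0,-0.9,0.11,0,0.5, 0,0,0,-0.9,0.11,0,0.5]'
python3 -m jog '[0,0,0,0,0,0,0.5,0,0,0,0,0,0,0.5]'
python3 - <<'E'
from h import *
p,K,R,t=cam("wrist"); print(sensors.observe()["ee_pos"].round(4))
h=cv2.cvtColor(p["frame"],cv2.COLOR_RGB2HSV); g=(h[...,0]>45)&(h[...,0]<80)&(h[...,1]>120)
c=max(cv2.findContours(g.astype(np.uint8),0,2)[0],key=cv2.contourArea)[:,0]
w=np.array([onz(u,.064,K,R,t)[:2] for u in c],np.float32); print(cv2.minAreaRect(w),c.min(0),c.max(0))
p,K,R,t=cam("side");print([(x["score"],onz(x["uv"],.014,K,R,t).round(4)) for x in finder.mark_of("spent_mid",p)[:1]],[(x["score"],onz(x["uv"],.036,K,R,t).round(4)) for x in finder.mark_of("spent_mid",p)[:1]]); save(p,"s5.png")
E
```

```text
time: 11.95
ee_pos: [0.5923, -0.358, 0.1607]
tcp_rot: [0.0, 0.081, 0.997, -0.0]
ft_force: [-0.4, 0.7, 0.1]
grip_width: 0.064
grip_force: 0.0
time: 12.12
ee_pos: [0.5917, -0.3579, 0.1602]
tcp_rot: [0.0, 0.08, 0.997, -0.0]
ft_force: [-0.5, 0.6, -0.8]
grip_width: 0.0639
grip_force: 0.0
[ 0.5909 -0.3579  0.1603]
((0.5746172070503235, -0.35866984724998474), (0.0041564349085092545, 0.006623520515859127), 25.5187931060791) [273 192] [282 197]
[(0.6, array([ 0.4428, -0.3485,  0.014 ]))] [(0.6, array([ 0.4389, -0.3568,  0.036 ]))]
```

View pics/s5.png

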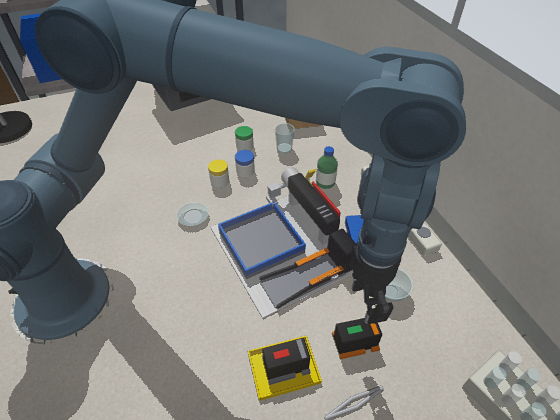

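```bash
python3 -m jog '[0,0,0,0,0,0.9,0.5, 0,0,0,0,0,1,0.5, 0,0,0,0,0,1,0.5, 0,0,0,0,0,1,0.5, 0,0,0,0,0,1,0.5, 0,0,0,0,0,0.8,0.5, 0,0,0,0,0,0.55,0.5, 0,0,0,0,0,0,0.5, 0,0,0,0,0,0,0.5]'
python3 -m jog '[0,0,0,0,0,0,-0.2, 0,0,0,0,0,0,-0.2, 0,0,0,0,0,0,-0.2, 0,0,0,0,0,0,-0.2, 0,0,0,0,0,0,-0.2,0,0,0,0,0,0,-0.2]' 60
python3 -m jog '[0,0,0,0,0,-0.5,-0.2, 0,0,0,0,0,-0.8,-0.2, 0,0,0,0,0,-1,-0.2, 0,0,0,0,0,-1,-0.2, 0,0,0,0,0,-0.6,-0.2, 0,0,0,0,0,0,-0.2]'
python3 - <<'E'
from h import *
p,K,R,t=cam("wrist"); save(p,"w6.png"); s=sensors.observe();print(s["ee_pos"].round(4))
T=-R.T@t
h=cv2.cvtColor(p["frame"],cv2.COLOR_RGB2HSV); g=(h[...,0]>40)&(h[...,0]<90)&(h[...,1]>90)
c=max(cv2.findContours(g.astype(np.uint8),0,2)[0],key=cv2.contourArea)[:,0]
w=np.array([onz(u,.064+s["ee_pos"][2]-.034,K,R,t)[:2] for u in c],np.float32); print(cv2.minAreaRect(w),c.min(0),c.max(0))
E
```

```text
time: 13.07
ee_pos: [0.5905, -0.3577, 0.0353]
tcp_rot: [-0.0, 0.081, 0.997, 0.0]
ft_force: [0.3, 0.2, 0.7]
grip_width: 0.0638
grip_force: 0.0
time: 13.57
ee_pos: [0.5925, -0.3587, 0.0374]
tcp_rot: [0.002, 0.08, 0.997, -0.001]
ft_force: [-1.0, -1.0, 7.4]
grip_width: 0.045
grip_force: 64.1
time: 14.07
ee_pos: [0.5927, -0.3589, 0.1168]
tcp_rot: [0.002, 0.081, 0.997, -0.001]
ft_force: [1.2, -1.3, -2.1]
grip_width: 0.0452
grip_force: 63.1
[ 0.5921 -0.3585  0.1149]
((0.5883229374885559, -0.35827207565307617), (0.015076104551553726, 0.031930308789014816), 81.52726745605469) [263 269] [299 334]
```

View pics/w6.png

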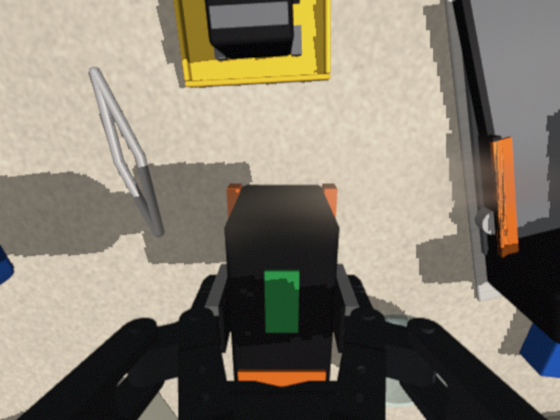

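```bash
python3 -m jog '[0,0,-0.69,0,0,0,-0.2, 0,0,-0.69,0,0,0,-0.2, 0,0,-0.69,0,0,0,-0.2, 0,0,-0.68,0,0,0,-0.2]'
python3 -m jog '[0,0,0,0.35,0.97,0,-0.2, 0,0,0,0.35,0.97,0,-0.2, 0,0,0,0.35,0.97,0,-0.2, 0,0,0,0.35,0.97,0,-0.2, 0,0,0,0.35,0.97,0,-0.2, 0,0,0,0.35,0.97,0,-0.2, 0,0,0,0.35,0.97,0,-0.2, 0,0,0,0.35,0.97,0,-0.2, 0,0,0,0.35,0.97,0,-0.2, 0,0,0,0.35,0.97,0,-0.2]'
python3 -m jog '[0,0,0,0,0,0,-0.2,0,0,0,0,0,0,-0.2]'
python3 - <<'E'
from h import *
p,K,R,t=cam("wrist"); save(p,"w7.png"); s=sensors.observe();print(s["ee_pos"].round(4),s["tcp_rot"].round(4))
E
```

```text
time: 14.45
ee_pos: [0.59, -0.3569, 0.111]
tcp_rot: [-0.002, -0.065, 0.998, 0.001]
ft_force: [0.9, 0.8, -2.0]
grip_width: 0.045
grip_force: 63.0
time: 15.28
ee_pos: [0.4953, -0.1727, 0.1117]
tcp_rot: [-0.001, -0.063, 0.998, 0.001]
ft_force: [-0.1, 0.5, -3.5]
grip_width: 0.0451
grip_force: 63.1
time: 15.45
ee_pos: [0.4954, -0.1727, 0.1119]
tcp_rot: [-0.002, -0.064, 0.998, 0.001]
ft_force: [0.5, -0.4, -3.9]
grip_width: 0.0449
grip_force: 63.4
[ 0.4965 -0.1738  0.1123] [-8.00e-04 -6.36e-02  9.98e-01  3.00e-04]
```

View pics/w7.png

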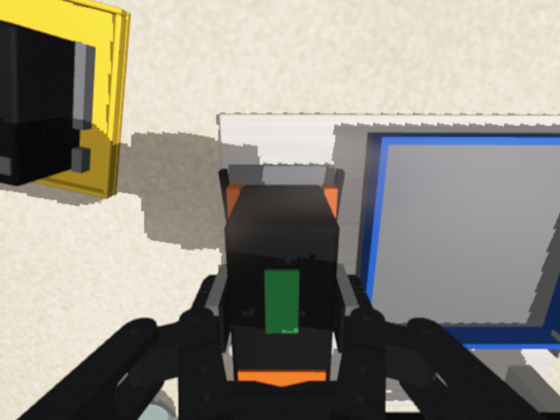

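```bash
python3 -m jog '[0,0,0,0,0,0.7,-0.2, 0,0,0,0,0,0.8,-0.2, 0,0,0,0,0,0.8,-0.2, 0,0,0,0,0,0.5,-0.2, 0,0,0,0,0,0.3,-0.2, 0,0,0,0,0,0,-0.2, 0,0,0,0,0,0,-0.2]'
python3 -m jog '[0,0,0,-0.3,0,0,-0.2, 0,0,0,-0.5,0,0,-0.2, 0,0,0,-0.6,0,0,-0.2, 0,0,0,-0.6,0,0,-0.2, 0,0,0,-0.6,0,0,-0.2, 0,0,0,-0.5,0,0,-0.2, 0,0,0,-0.4,0,0,-0.2, 0,0,0,0,0,0,-0.2]'
```

```text
time: 16.08
ee_pos: [0.4974, -0.1746, 0.0513]
tcp_rot: [-0.0, -0.063, 0.998, 0.0]
ft_force: [-1.1, -0.9, -3.3]
grip_width: 0.0449
grip_force: 63.3
time: 16.75
ee_pos: [0.566, -0.1645, 0.0499]
tcp_rot: [-0.002, -0.064, 0.998, 0.001]
ft_force: [-1.0, 1.6, -15.0]
grip_width: 0.0449
grip_force: 63.2
```

```bash
python3 -m jog '[0,0,0,0,0,0.12,-0.2, 0,0,0,0,0,0,-0.2]'
python3 -m jog '[0,0,0,-0.3,0,0,-0.2, 0,0,0,-0.3,0,0,-0.2, 0,0,0,-0.3,0,0,-0.2, 0,0,0,-0.3,0,0,-0.2, 0,0,0,-0.2,0,0,-0.2, 0,0,0,-0.15,0,0,-0.2, 0,0,0,0,0,0,-0.2]'
```

```text
time: 16.92
ee_pos: [0.5661, -0.1647, 0.0489]
tcp_rot: [-0.0, -0.063, 0.998, 0.001]
ft_force: [-4.3, 1.7, -5.4]
grip_width: 0.0452
grip_force: 64.3
time: 17.5
ee_pos: [0.5976, -0.1608, 0.0492]
tcp_rot: [0.0, -0.063, 0.998, 0.001]
ft_force: [-4.9, 2.8, -4.1]
grip_width: 0.0451
grip_force: 66.8
```

```bash
python3 -m jog '[0,0,0,-0.1,0,0,-0.2, 0,0,0,-0.05,0,0,-0.2, 0,0,0,0,0,0,-0.2]'
python3 -m jog '[0,0,0,0,0,0,0.1, 0,0,0,0,0,0,0.35, 0,0,0,0,0,0,0.35, 0,0,0,0,0,0,0.35, 0,0,0,0,0,-0.6,0.35, 0,0,0,0,0,-1,0.35, 0,0,0,0,0,-1,0.35, 0,0,0,0,0,-1,0.35, 0,0,0,0,0,-1,0.35, 0,0,0,0,0,-1,0.35]'
python3 -m jog '[0,0,0,1,0,-1,1, 0,0,0,1,0,-1,1, 0,0,0,1,0,-1,1, 0,0,0,0,0,0,1, 0,0,0,0,0,0,1]'
python3 - <<'E'
from h import *
p,K,R,t=cam("wrist"); s=sensors.observe();print(s["ee_pos"].round(4))
h=cv2.cvtColor(p["frame"],cv2.COLOR_RGB2HSV)
g=(h[...,0]>45)&(h[...,0]<80)&(h[...,1]>120)
c=[c for c in cv2.findContours(g.astype(np.uint8),0,2)[0] if cv2.contourArea(c)>50]
for c in c:
    c=c[:,0]; w=np.array([onz(u,.074,K,R,t)[:2] for u in c],np.float32); print(cv2.minAreaRect(w),c.min(0),c.max(0))
for q,z in dict(battery_mid=.042,deck_mid=.02,squeeze_mid=.078,lever_pivot=.1,lever_tip=.142,paddle_face=.078).items():
    for r in finder.mark_of(q,p)[:1]: print(q,np.round(r["uv"]),round(r["score"],2),onz(r["uv"],z,K,R,t).round(4))
print(sensors.observe()["time"]); save(p,"w8.png")
E
```

```text
time: 17.75
ee_pos: [0.5978, -0.1607, 0.049]
tcp_rot: [-0.002, -0.063, 0.998, 0.0]
ft_force: [-9.6, 2.2, 0.8]
grip_width: 0.0448
grip_force: 67.5
time: 18.58
ee_pos: [0.6016, -0.1615, 0.1629]
tcp_rot: [0.001, -0.063, 0.998, -0.001]
ft_force: [0.6, -0.4, 0.6]
grip_width: 0.0578
grip_force: 0.0
time: 19.0
ee_pos: [0.5423, -0.1696, 0.2233]
tcp_rot: [0.003, -0.063, 0.998, -0.001]
ft_force: [-0.2, 0.1, -0.1]
grip_width: 0.0852
grip_force: 0.0
[ 0.5421 -0.1692  0.2217]
((0.5932034850120544, -0.1609840840101242), (0.030615750700235367, 0.01416272297501564), 7.3469319343566895) [277 230] [291 258]
battery_mid [285. 237.] 0.59 [ 0.5993 -0.1593  0.042 ]
lever_pivot [498. 348.] 0.59 [0.6697 0.0697 0.1   ]
19.35
```

View pics/w8.png

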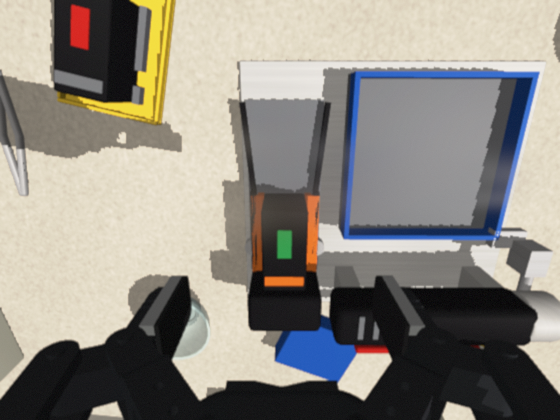

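```bash
python3 -m jog '[0,0,0,0.14,0.92,-0.15,1, 0,0,0,0.14,0.92,-0.15,1, 0,0,0,0.14,0.92,-0.15,1, 0,0,0,0.14,0.92,-0.15,1, 0,0,0,0.14,0.92,-0.15,1, 0,0,0,0.14,0.92,-0.15,1, 0,0,0,0.14,0.92,-0.15,1, 0,0,0,0.14,0.92,-0.15,1, 0,0,0,0,0,0,1, 0,0,0,0,0,0,1]'
cat > rim.py <<'E'
from h import *
p,K,R,t=cam("wrist"); h=cv2.cvtColor(p["frame"],cv2.COLOR_RGB2HSV); save(p,"w9.png")
b=((h[...,0]>105)&(h[...,0]<127)&(h[...,1]>120)).astype(np.uint8)
c=max(cv2.findContours(b,0,2)[0],key=cv2.contourArea)[:,0]
w=np.array([onz(u,.042,K,R,t)[:2] for u in c],np.float32); print(cv2.minAreaRect(w),c.min(0),c.max(0))
print([(x["score"],onz(x["uv"],.02,K,R,t).round(4)) for x in finder.mark_of("deck_mid",p)[:1]],sensors.observe()["ee_pos"])
E
python3 rim.py
python3 -m jog '[0,0,0,0.14,0.92,-0.15,1, 0,0,0,0.14,0.92,-0.15,1, 0,0,0,0.14,0.92,-0.15,1, 0,0,0,0.14,0.92,-0.15,1, 0,0,0,0.14,0.92,-0.15,1, 0,0,0,0.14,0.92,-0.15,1, 0,0,0,0.14,0.92,-0.15,1, 0,0,0,0.14,0.92,-0.15,1, 0,0,0,0.14,0.92,-0.15,1, 0,0,0,0.14,0.92,-0.15,1]'
python3 -m jog '[0,0,0,0.14,0.92,-0.15,1, 0,0,0,0.14,0.92,-0.15,1, 0,0,0,0,0,0,1, 0,0,0,0,0,0,1]'
cat > jars.py <<'E'
from h import *
p,K,R,t=cam("wrist"); s=sensors.observe(); print(s["ee_pos"].round(4),s["tcp_rot"].round(3),round(s["time"],1)); save(p,"w10.png")
for j in(0,1,2,3):
    for r in finder.mark_of(f"jar{j}_mid",p)[:1]: print("mid",j,np.round(r["uv"]),round(r["score"],2),onz(r["uv"],.032,K,R,t).round(4))
h=cv2.cvtColor(p["frame"],cv2.COLOR_RGB2HSV)
for n,a,b in(("green",45,85),("blue",100,128),("yellow",20,34)):
    m=((h[...,0]>a)&(h[...,0]<b)&(h[...,1]>110)&(h[...,2]>60)).astype(np.uint8)
    for c in cv2.findContours(m,0,2)[0]:
        if cv2.contourArea(c)<200: continue
        w=np.array([onz(u,.064,K,R,t)[:2] for u in c[:,0]],np.float32); (x,y),r=cv2.minEnclosingCircle(w); print(n,round(x,4),round(y,4),round(r,4),c[:,0].min(0),c[:,0].max(0))
E
python3 jars.py
```

```text
time: 20.18
ee_pos: [0.5002, -0.0249, 0.2448]
tcp_rot: [0.0, -0.064, 0.998, -0.0]
ft_force: [0.7, -0.0, 0.6]
grip_width: 0.0855
grip_force: 0.0
((0.4992649257183075, -0.021282032132148743), (0.16917051374912262, 0.16954916715621948), 7.411745071411133) [203 100] [368 251]
[(0.66, array([ 0.4998, -0.0162,  0.02  ]))] [ 0.50038015 -0.02592337  0.24448762]
time: 21.12
ee_pos: [0.4494, 0.1535, 0.2747]
tcp_rot: [-0.0, -0.062, 0.998, -0.0]
ft_force: [-0.2, -0.3, 0.2]
grip_width: 0.0854
grip_force: 0.0
time: 21.45
ee_pos: [0.4394, 0.1891, 0.2807]
tcp_rot: [0.0, -0.064, 0.998, -0.0]
ft_force: [1.3, 0.8, -0.3]
grip_width: 0.0853
grip_force: 0.0
[0.4394 0.1886 0.2806] [-0.    -0.063  0.998 -0.   ] 21.5
mid 0 [405. 294.] 0.79 [0.5893 0.3838 0.032 ]
mid 1 [326. 196.] 0.18 [0.4622 0.2487 0.032 ]
mid 2 [326. 262.] 0.77 [0.5542 0.2642 0.032 ]
mid 3 [324. 197.] 0.64 [0.4636 0.2463 0.032 ]
green 0.7654 0.1255 0.0233 [194 382] [224 398]
green 0.5784 0.3884 0.0255 [409 287] [433 314]
blue 0.5472 0.2638 0.0307 [308 248] [352 290]
blue 0.49 -0.006 0.1151 [ 22 129] [186 261]
yellow 0.4619 0.2513 0.0298 [308 181] [355 227]
```

View pics/w10.png

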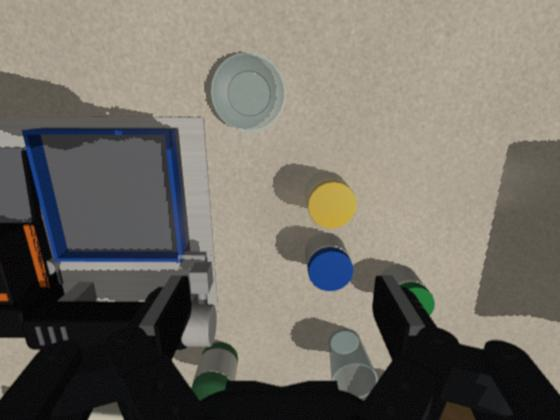

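```bash
python3 -m jog '[0,0,0,-0.5,1,0.8,1, 0,0,0,-0.5,1,0.8,1, 0,0,0,-0.5,0.97,1,1, 0,0,0,0,0,1,1, 0,0,0,0,0,1,1, 0,0,0,0,0,1,1, 0,0,0,0,0,1,1, 0,0,0,0,0,1,1, 0,0,0,0,0,1,1, 0,0,0,0,0,1,1]'
python3 -m jog '[0,0,0,0,0,1,1, 0,0,0,0,0,1,1, 0,0,0,0,0,0.8,1, 0,0,0,0,0,0.2,1, 0,0,0,0,0,0,1, 0,0,0,0,0,0,1]'
python3 -m jog '[0,0,0,0,0,0,0, 0,0,0,0,0,0,0, 0,0,0,0,0,0,0, 0,0,0,0,0,0,0,0,0,0,0,0,0,0,0,0,0,0,0,0,0]' 40
```

```text
time: 22.53
ee_pos: [0.4614, 0.2513, 0.0879]
tcp_rot: [0.0, -0.063, 0.998, -0.0]
ft_force: [0.9, -0.2, -0.8]
grip_width: 0.0855
grip_force: 0.0
time: 23.03
ee_pos: [0.4616, 0.2518, 0.0294]
tcp_rot: [0.0, -0.063, 0.998, -0.0]
ft_force: [-0.4, 0.3, 0.3]
grip_width: 0.0855
grip_force: 0.0
time: 23.53
ee_pos: [0.4625, 0.2523, 0.0304]
tcp_rot: [0.001, -0.063, 0.998, 0.0]
ft_force: [0.1, -0.8, 7.0]
grip_width: 0.0567
grip_force: 43.2
```

```bash
python3 -m jog '[0,0,0,0,0,-0.6,0, 0,0,0,0,0,-1,0, 0,0,0,0,0,-1,0, 0,0,0,0,0,-1,0, 0,0,0,0.12,-0.9,-1,0, 0,0,0,0.12,-0.95,-0.4,0, 0,0,0,0.12,-0.95,0,0, 0,0,0,0.12,-0.95,0,0, 0,0,0,0.12,-0.95,0,0, 0,0,0,0.11,-0.95,0,0]'
python3 -m jog '[0,0,0,0.11,-0.95,0,0, 0,0,0,0.11,-0.95,0,0, 0,0,0,0.11,-0.95,0,0, 0,0,0,0.11,-0.95,0,0, 0,0,0,0.11,-0.95,0,0, 0,0,0,0.11,-0.95,0,0, 0,0,0,0.11,-0.95,0,0, 0,0,0,0.11,-0.95,0,0, 0,0,0,0.11,-0.95,0,0, 0,0,0,0.11,-0.95,0,0]'
python3 -m jog '[0,0,0,0.11,-0.95,0,0, 0,0,0,0,0,0,0,0,0,0,0,0,0,0]'
```

```text
time: 24.37
ee_pos: [0.4609, 0.1373, 0.129]
tcp_rot: [-0.0, -0.063, 0.998, 0.0]
ft_force: [-0.6, -0.7, -1.7]
grip_width: 0.0571
grip_force: 43.4
time: 25.2
ee_pos: [0.4632, -0.0539, 0.129]
tcp_rot: [-0.0, -0.063, 0.998, 0.0]
ft_force: [-0.7, 0.3, -2.3]
grip_width: 0.0569
grip_force: 43.4
time: 25.45
ee_pos: [0.4636, -0.0728, 0.1289]
tcp_rot: [0.0, -0.062, 0.998, 0.0]
ft_force: [-0.3, 1.0, -2.1]
grip_width: 0.057
grip_force: 43.5
```

```bash
python3 -m jog '[0,0,0,-0.1,0.05,0.9,0, 0,0,0,0,0,1,0, 0,0,0,0,0,1,0, 0,0,0,0,0,0.6,0, 0,0,0,0,0,0.3,0, 0,0,0,0,0,0.1,0, 0,0,0,0,0,0,0]'
python3 -m jog '[0,0,0,0,0,0,0.4, 0,0,0,0,0,0,0.6, 0,0,0,0,0,0,0.6, 0,0,0,0,0,0,0.6, 0,0,0,0,0,-0.6,0.6, 0,0,0,0,0,-1,0.6, 0,0,0,0,0,-1,0.6, 0,0,0,0,0,-1,0.6, 0,0,0,0,0,-1,1, 0,0,0,0,0,-1,1]'
```

```text
time: 26.03
ee_pos: [0.4648, -0.07, 0.051]
tcp_rot: [-0.001, -0.064, 0.998, 0.0]
ft_force: [1.1, 0.5, -1.6]
grip_width: 0.0567
grip_force: 43.7
time: 26.87
ee_pos: [0.4657, -0.0711, 0.1642]
tcp_rot: [0.0, -0.063, 0.998, -0.0]
ft_force: [-0.0, -0.5, -1.1]
grip_width: 0.0851
grip_force: 0.0
```

```bash
python3 -m jog '[0,0,0,-0.1,0.93,-0.4,1, 0,0,0,-0.1,0.93,-0.4,1, 0,0,0,-0.1,0.93,-0.4,1, 0,0,0,-0.1,0.93,-0.4,1, 0,0,0,-0.1,0.93,-0.4,1, 0,0,0,-0.1,0.93,-0.4,1, 0,0,0,-0.1,0.93,-0.4,1, 0,0,0,-0.1,0.93,-0.4,1, 0,0,0,-0.1,0.93,-0.4,1, 0,0,0,-0.1,0.93,-0.4,1]'
python3 -m jog '[0,0,0,-0.1,0.93,0,1, 0,0,0,-0.1,0.93,0,1, 0,0,0,-0.1,0.93,0,1, 0,0,0,-0.1,0.93,0,1, 0,0,0,-0.1,0.93,0,1, 0,0,0,0,0,0,1,0,0,0,0,0,0,1]'
python3 jars.py
```

```text
time: 27.7
ee_pos: [0.4619, 0.1169, 0.2436]
tcp_rot: [0.0, -0.063, 0.998, 0.0]
ft_force: [-0.4, 0.1, 0.2]
grip_width: 0.0853
grip_force: 0.0
time: 28.28
ee_pos: [0.4601, 0.21, 0.243]
tcp_rot: [0.0, -0.064, 0.998, -0.0]
ft_force: [0.2, -0.2, -0.6]
grip_width: 0.0855
grip_force: 0.0
[0.46   0.2094 0.2429] [ 0.    -0.064  0.998 -0.   ] 28.3
mid 0 [406. 295.] 0.67 [0.588  0.3868 0.032 ]
mid 1 [336. 344.] 0.74 [0.6766 0.3129 0.032 ]
mid 2 [317. 258.] 0.59 [0.5512 0.2661 0.032 ]
mid 3 [  8. 156.] 0.59 [ 0.4722 -0.0912  0.032 ]
green 0.5774 0.3897 0.0251 [409 288] [435 317]
blue 0.7361 -0.098 0.017 [  1 357] [ 26 375]
blue 0.5475 0.2641 0.0305 [296 244] [345 291]
blue 0.5388 -0.0039 0.0829 [  0 189] [151 258]
blue 0.4801 0.0105 0.0985 [  0 109] [161 251]
yellow 0.4711 -0.0741 0.0311 [  0 132] [ 28 191]
```

```bash
python3 -m jog '[0,0,0,-0.94,0.43,0.5,1, 0,0,0,-0.94,0.43,0.5,1, 0,0,0,-0.94,0.43,0.5,1, 0,0,0,-0.94,0.43,0.6,1, 0,0,0,-0.94,0.43,0.6,1, 0,0,0,0,0,1,1, 0,0,0,0,0,1,1, 0,0,0,0,0,1,1, 0,0,0,0,0,1,1, 0,0,0,0,0,1,1]'
python3 -m jog '[0,0,0,0,0,1,1, 0,0,0,0,0,1,1, 0,0,0,0,0,0.8,1, 0,0,0,0,0,0.2,1, 0,0,0,0,0,0,1, 0,0,0,0,0,0,1]'
python3 -m jog '[0,0,0,0,0,0,0, 0,0,0,0,0,0,0, 0,0,0,0,0,0,0, 0,0,0,0,0,0,0,0,0,0,0,0,0,0,0,0,0,0,0,0,0]' 40
```

```text
time: 29.37
ee_pos: [0.5481, 0.2633, 0.088]
tcp_rot: [0.0, -0.063, 0.998, -0.0]
ft_force: [-0.4, -0.1, -0.6]
grip_width: 0.0858
grip_force: 0.0
time: 29.87
ee_pos: [0.5483, 0.2638, 0.0295]
tcp_rot: [0.0, -0.063, 0.998, 0.0]
ft_force: [0.8, 0.2, -0.3]
grip_width: 0.0854
grip_force: 0.0
time: 30.37
ee_pos: [0.5493, 0.2646, 0.0306]
tcp_rot: [0.002, -0.063, 0.998, 0.0]
ft_force: [-0.4, -0.4, 6.3]
grip_width: 0.0569
grip_force: 43.4
```

```bash
python3 -m jog '[0,0,0,0,0,-0.6,0, 0,0,0,0,0,-1,0, 0,0,0,0,0,-1,0, 0,0,0,0,0,-1,0, 0,0,0,0.15,-0.9,-1,0, 0,0,0,0.15,-0.93,-0.4,0, 0,0,0,0.15,-0.93,0,0, 0,0,0,0.15,-0.93,0,0, 0,0,0,0.15,-0.93,0,0, 0,0,0,0.15,-0.93,0,0]'
python3 -m jog '[0,0,0,0.15,-0.92,0,0, 0,0,0,0.15,-0.92,0,0, 0,0,0,0.15,-0.92,0,0, 0,0,0,0.15,-0.92,0,0, 0,0,0,0.15,-0.92,0,0, 0,0,0,0.15,-0.92,0,0, 0,0,0,0.16,-0.93,0,0, 0,0,0,0.16,-0.93,0,0, 0,0,0,0.16,-0.93,0,0, 0,0,0,0,0,0,0]'
python3 -m jog '[0,0,0,0,0,0,0,0,0,0,0,0,0,0]'
```

```text
time: 31.2
ee_pos: [0.5435, 0.1508, 0.1288]
tcp_rot: [-0.0, -0.063, 0.998, -0.0]
ft_force: [-0.0, 0.7, -2.2]
grip_width: 0.0566
grip_force: 43.3
time: 32.03
ee_pos: [0.5373, -0.0197, 0.1288]
tcp_rot: [-0.0, -0.062, 0.998, -0.001]
ft_force: [1.0, -0.7, -1.7]
grip_width: 0.0573
grip_force: 43.4
time: 32.2
ee_pos: [0.5374, -0.0162, 0.1288]
tcp_rot: [-0.0, -0.063, 0.998, 0.0]
ft_force: [-0.8, 0.4, -1.7]
grip_width: 0.057
grip_force: 43.4
```

```bash
python3 -m jog '[0,0,0,-0.05,0,0.9,0, 0,0,0,0,0,1,0, 0,0,0,0,0,1,0, 0,0,0,0,0,0.6,0, 0,0,0,0,0,0.3,0, 0,0,0,0,0,0.1,0, 0,0,0,0,0,0,0]'
python3 -m jog '[0,0,0,0,0,0,0.4, 0,0,0,0,0,0,0.6, 0,0,0,0,0,0,0.6, 0,0,0,0,0,0,0.6, 0,0,0,0,0,-0.6,0.6, 0,0,0,0,0,-1,0.6, 0,0,0,0,0,-1,0.6, 0,0,0,0,0,-1,0.6, 0,0,0,0,0,-1,1, 0,0,0,0,0,-1,1]'
python3 -m jog '[0,0,0,0.1,0.95,-0.4,1, 0,0,0,0.1,0.95,-0.4,1, 0,0,0,0.1,0.95,-0.4,1, 0,0,0,0.1,0.95,-0.4,1, 0,0,0,0.1,0.95,-0.4,1, 0,0,0,0.1,0.95,-0.4,1, 0,0,0,0.1,0.95,-0.4,1, 0,0,0,0.1,0.95,-0.4,1, 0,0,0,0.1,0.95,-0.4,1, 0,0,0,0.1,0.95,-0.4,1]'
python3 -m jog '[0,0,0,0.1,0.95,0,1, 0,0,0,0.1,0.95,0,1, 0,0,0,0.1,0.95,0,1, 0,0,0,0.1,0.95,0,1, 0,0,0,0.1,0.95,0,1, 0,0,0,0.1,0.95,0,1, 0,0,0,0,0,0,1,0,0,0,0,0,0,1]'
python3 jars.py
```

```text
time: 32.78
ee_pos: [0.538, -0.0155, 0.0511]
tcp_rot: [-0.001, -0.064, 0.998, 0.0]
ft_force: [0.3, -0.3, -1.5]
grip_width: 0.0568
grip_force: 43.5
time: 33.62
ee_pos: [0.5388, -0.0166, 0.1642]
tcp_rot: [0.0, -0.063, 0.998, -0.0]
ft_force: [0.7, -0.3, -1.0]
grip_width: 0.0851
grip_force: 0.0
time: 34.45
ee_pos: [0.4946, 0.1703, 0.2436]
tcp_rot: [0.0, -0.063, 0.998, 0.0]
ft_force: [0.9, 0.1, -0.3]
grip_width: 0.0854
grip_force: 0.0
time: 35.12
ee_pos: [0.4684, 0.2815, 0.243]
tcp_rot: [0.0, -0.064, 0.998, -0.0]
ft_force: [0.7, -0.8, 0.2]
grip_width: 0.0856
grip_force: 0.0
[0.4686 0.2808 0.2429] [ 0.    -0.064  0.998 -0.   ] 35.2
mid 3 [350. 284.] 0.37 [0.5903 0.3838 0.032 ]
green 0.5857 0.3821 0.0284 [330 274] [374 315]
blue 0.7423 -0.0225 0.0297 [  0 353] [ 31 380]
blue 0.5653 0.0341 0.0514 [  0 241] [ 93 245]
blue 0.5044 -0.0063 0.0205 [  0 167] [  9 204]
blue 0.478 0.0513 0.0799 [ 0 92] [102 238]
```

```bash
python3 -m jog '[0,0,0,-0.92,0.61,0.4,1, 0,0,0,-0.92,0.61,0.4,1, 0,0,0,-0.92,0.61,0.4,1, 0,0,0,-0.92,0.61,0.4,1, 0,0,0,-0.92,0.61,0.4,1, 0,0,0,-0.92,0.61,0.4,1, 0,0,0,-0.92,0.61,0.4,1, 0,0,0,0,0,1,1, 0,0,0,0,0,1,1, 0,0,0,0,0,1,1]'
python3 -m jog '[0,0,0,0,0,1,1, 0,0,0,0,0,1,1, 0,0,0,0,0,1,1, 0,0,0,0,0,1,1, 0,0,0,0,0,0.7,1, 0,0,0,0,0,0.2,1, 0,0,0,0,0,0,1, 0,0,0,0,0,0,1]'
python3 -m jog '[0,0,0,0,0,0,0, 0,0,0,0,0,0,0, 0,0,0,0,0,0,0, 0,0,0,0,0,0,0,0,0,0,0,0,0,0,0,0,0,0,0,0,0]' 40
```

```text
time: 36.2
ee_pos: [0.5865, 0.3815, 0.1259]
tcp_rot: [0.0, -0.063, 0.998, 0.0]
ft_force: [-0.4, -0.2, -0.2]
grip_width: 0.0853
grip_force: 0.0
time: 36.87
ee_pos: [0.5861, 0.3817, 0.0295]
tcp_rot: [0.0, -0.063, 0.998, 0.0]
ft_force: [-0.2, -0.6, 0.2]
grip_width: 0.0853
grip_force: 0.0
time: 37.37
ee_pos: [0.5868, 0.3825, 0.0307]
tcp_rot: [0.002, -0.063, 0.998, 0.0]
ft_force: [-0.6, -0.3, 5.9]
grip_width: 0.057
grip_force: 43.4
```

```bash
python3 -m jog '[0,0,0,0,0,-0.6,0, 0,0,0,0,0,-1,0, 0,0,0,0,0,-1,0, 0,0,0,0,0,-1,0, 0,0,0,0.47,-0.85,-1,0, 0,0,0,0.47,-0.9,-0.4,0, 0,0,0,0.47,-0.9,0,0, 0,0,0,0.47,-0.9,0,0, 0,0,0,0.47,-0.9,0,0, 0,0,0,0.47,-0.9,0,0]'
python3 -m jog '[0,0,0,0.47,-0.91,0,0, 0,0,0,0.47,-0.91,0,0, 0,0,0,0.47,-0.91,0,0, 0,0,0,0.47,-0.91,0,0, 0,0,0,0.47,-0.91,0,0, 0,0,0,0.47,-0.91,0,0, 0,0,0,0.47,-0.91,0,0, 0,0,0,0.47,-0.91,0,0, 0,0,0,0.47,-0.91,0,0, 0,0,0,0.47,-0.91,0,0]'
python3 -m jog '[0,0,0,0.47,-0.91,0,0, 0,0,0,0.47,-0.91,0,0, 0,0,0,0.44,-0.91,0,0, 0,0,0,0,0,0,0,0,0,0,0,0,0,0]'
python3 - <<'E'
from h import *
p,K,R,t=cam("wrist"); save(p,"w11.png"); print(sensors.observe()["ee_pos"])
E
```

```text
time: 38.2
ee_pos: [0.5422, 0.2678, 0.1292]
tcp_rot: [-0.0, -0.063, 0.998, -0.0]
ft_force: [0.3, -0.6, -1.7]
grip_width: 0.0569
grip_force: 43.2
time: 39.03
ee_pos: [0.472, 0.0755, 0.1292]
tcp_rot: [-0.0, -0.063, 0.998, 0.0]
ft_force: [0.3, 0.3, -0.7]
grip_width: 0.0572
grip_force: 43.2
time: 39.45
ee_pos: [0.4518, 0.0182, 0.1292]
tcp_rot: [-0.0, -0.062, 0.998, 0.0]
ft_force: [0.6, 0.3, -2.0]
grip_width: 0.0568
grip_force: 43.4
[0.45227374 0.01872539 0.12923622]
```

View pics/w11.png

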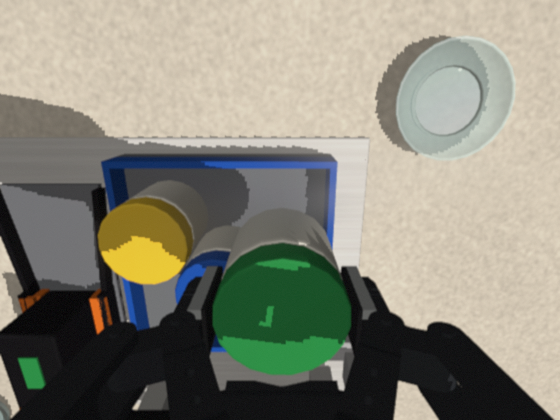

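```bash
python3 -m jog '[0,0,0,-0.05,0,0.9,0, 0,0,0,0,0,1,0, 0,0,0,0,0,1,0, 0,0,0,0,0,0.6,0, 0,0,0,0,0,0.3,0, 0,0,0,0,0,0.1,0, 0,0,0,0,0,0,0]'
python3 -m jog '[0,0,0,0,0,0,0.4, 0,0,0,0,0,0,0.55, 0,0,0,0,0,0,0.55, 0,0,0,0,0,0,0.55, 0,0,0,0,0,-0.6,0.55, 0,0,0,0,0,-1,0.55, 0,0,0,0,0,-1,0.55, 0,0,0,0,0,-1,0.55, 0,0,0,0,0,-1,0.55, 0,0,0,0,0,-1,0.55]'
python3 -m jog '[0,0,0,0.8,0,-1,1, 0,0,0,0.8,0,-1,1, 0,0,0,0.8,0,-1,1, 0,0,0,0.3,0,-1,1, 0,0,0,0,0,-1,1, 0,0,0,0,0,0,1, 0,0,0,0,0,0,1]'
python3 - <<'E'
from h import *
p,K,R,t=cam("wrist"); s=sensors.observe(); print(s["ee_pos"].round(4)); save(p,"w12.png")
for q,z in dict(jar0_mid=.052,jar2_mid=.052,jar3_mid=.052,battery_mid=.042,squeeze_mid=.078,lever_pivot=.1,lever_tip=.142,paddle_face=.078).items():
    for r in finder.mark_of(q,p)[:1]: print(q,np.round(r["uv"]),round(r["score"],2),onz(r["uv"],z,K,R,t).round(4))
h=cv2.cvtColor(p["frame"],cv2.COLOR_RGB2HSV)
for n,a,b,z in(("green",45,85,.084),("blue",100,128,.084),("yellow",20,34,.084)):
    m=((h[...,0]>a)&(h[...,0]<b)&(h[...,1]>110)&(h[...,2]>60)).astype(np.uint8)
    for c in cv2.findContours(m,0,2)[0]:
        if cv2.contourArea(c)<100: continue
        w=np.array([onz(u,z,K,R,t)[:2] for u in c[:,0]],np.float32); (x,y),r=cv2.minEnclosingCircle(w); print(n,round(x,4),round(y,4),round(r,4),c[:,0].min(0),c[:,0].max(0))
E
```

```text
time: 40.08
ee_pos: [0.4531, 0.0196, 0.0512]
tcp_rot: [-0.0, -0.064, 0.998, 0.0]
ft_force: [0.0, 0.2, -1.1]
grip_width: 0.0572
grip_force: 43.8
time: 40.92
ee_pos: [0.4534, 0.0187, 0.1641]
tcp_rot: [0.0, -0.063, 0.998, -0.0]
ft_force: [0.7, 0.8, -1.2]
grip_width: 0.0663
grip_force: 0.0
time: 41.5
ee_pos: [0.4009, 0.0117, 0.2641]
tcp_rot: [0.002, -0.063, 0.998, -0.0]
ft_force: [0.4, -0.2, -0.1]
grip_width: 0.0852
grip_force: 0.0
[0.4001 0.0118 0.263 ]
jar0_mid [285. 223.] 0.56 [0.4531 0.0219 0.052 ]
jar3_mid [206. 224.] 0.72 [ 0.466  -0.0707  0.052 ]
battery_mid [133. 305.] 0.83 [ 0.5993 -0.1628  0.042 ]
squeeze_mid [230. 371.] 0.74 [ 0.658  -0.0231  0.078 ]
lever_tip [142. 267.] 0.63 [ 0.4785 -0.1091  0.142 ]
green 0.5853 -0.1559 0.0159 [115 307] [129 327]
green 0.4544 0.0197 0.0286 [257 211] [308 257]
blue 0.4969 -0.0191 0.031 [218 240] [267 288]
blue 0.4761 -0.0198 0.1036 [171 180] [314 307]
yellow 0.4644 -0.0686 0.0309 [174 207] [227 258]
yellow 0.4114 -0.2578 0.0582 [  0 104] [ 34 215]
```

View pics/w12.png

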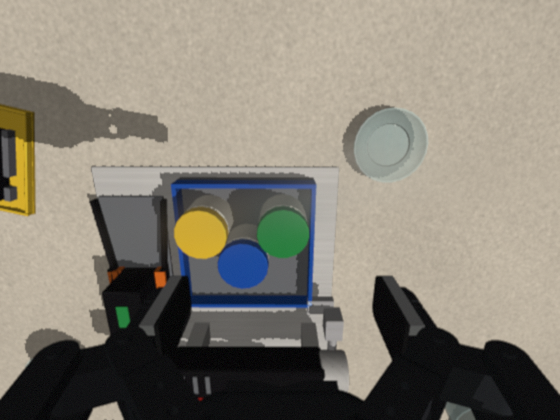

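```bash
python3 -m jog '[0,0,1,0,0,0,-1, 0,0,1,0,0,0,-1, 0,0,1,0,0,0,-1, 0,0,1,0,0,0,-1, 0,0,1,0,0,0,-1, 0,0,1,0,0,0,-1, 0,0,1,0,0,0,-1, 0,0,1,0,0,0,-1, 0,0,1,0,0,0,-1, 0,0,1,0,0,0,-1]' 40
python3 -m jog '[0,0,1,0,0,0,-1, 0,0,1,0,0,0,-1, 0,0,1,0,0,0,-1, 0,0,1,0,0,0,-1, 0,0,1,0,0,0,-1, 0,0,0,0,0,0,-1, 0,0,0,-0.11,0.8,0,-1, 0,0,0,-0.11,0.9,0,-1, 0,0,0,-0.11,0.9,0,-1, 0,0,0,-0.11,0.9,0,-1]'
python3 -m jog '[0,0,0,-0.11,0.9,0,-1, 0,0,0,-0.11,0.9,0,-1, 0,0,0,-0.11,0.9,0,-1, 0,0,0,-0.11,0.9,0,-1, 0,0,0,-0.11,0.9,0,-1, 0,0,0,-0.11,0.9,0,-1, 0,0,0,-0.11,0.9,0,-1, 0,0,0,-0.11,0.9,0,-1, 0,0,0,0,0,0,-1, 0,0,0,0,0,0,-1]'
python3 - <<'E'
from h import *
s=sensors.observe(); print(s["ee_pos"].round(4),s["tcp_rot"].round(4),s["joint_pos"].round(2))
C={n:cam(n) for n in("scene","side")}
for q,z in dict(lever_pivot=.1,lever_tip=.142,squeeze_mid=.078,paddle_face=.078).items():
    o=[]
    for n,(p,K,R,t) in C.items():
        r=finder.mark_of(q,p)[:1]
        if r: o.append((r[0]["uv"],K,R,t)); print(q,n,np.round(r[0]["uv"]),round(r[0]["score"],2),onz(r[0]["uv"],z,K,R,t).round(4)[:2],end=" | ")
    print(tri(o) if len(o)==2 else "")
E
```

```text
time: 42.78
ee_pos: [0.3997, 0.0119, 0.2627]
tcp_rot: [-0.0, 0.446, 0.895, -0.0]
ft_force: [-0.4, -0.8, 0.8]
grip_width: 0.0002
grip_force: 0.0
time: 43.62
ee_pos: [0.471, 0.0121, 0.2628]
tcp_rot: [0.0, 0.66, 0.751, 0.0]
ft_force: [-0.2, 0.4, 0.2]
grip_width: -0.0002
grip_force: 0.0
time: 44.45
ee_pos: [0.6156, 0.0128, 0.262]
tcp_rot: [-0.0, 0.66, 0.751, -0.0]
ft_force: [-0.7, -0.6, -0.5]
grip_width: 0.0002
grip_force: 0.0
[0.6156 0.0128 0.262 ] [-5.000e-04  6.602e-01  7.511e-01 -4.000e-04] [-0.08  0.46  0.29  1.4  -0.    1.36]
lever_pivot scene [293. 258.] 0.62 [0.6756 0.0684] | lever_pivot side [306. 180.] 0.55 [0.6654 0.0647] | (array([0.66911933, 0.06722329, 0.09504273]), np.float64(0.003332740997330661))
lever_tip scene [282. 240.] 0.77 [0.679  0.0448] | lever_tip side [314. 167.] 0.43 [0.6851 0.0654] | (array([0.68282924, 0.05215457, 0.15098827]), np.float64(0.0064437630654347825))
squeeze_mid scene [262. 250.] 0.76 [ 0.6711 -0.0125] | squeeze_mid side [318. 208.] 0.76 [ 0.6615 -0.0247] | (array([ 0.66481356, -0.01764994,  0.06990957]), np.float64(0.0008755613095437747))
paddle_face scene [250. 256.] 0.77 [ 0.6992 -0.024 ] | paddle_face side [330. 205.] 0.76 [ 0.6939 -0.024 ] | (array([ 0.69608711, -0.02407422,  0.07615399]), np.float64(0.0026791212392039618))
```

```bash
python3 -m jog '[0,0,0,-0.07,0.77,0,-1, 0,0,0,-0.07,0.77,0,-1, 0,0,0,-0.07,0.77,0,-1, 0,0,0,-0.07,0.77,0,-1, 0,0,0,0,0,0.9,-1, 0,0,0,0,0,1,-1, 0,0,0,0,0,1,-1, 0,0,0,0,0,1,-1, 0,0,0,0,0,1,-1, 0,0,0,0,0,1,-1]'
python3 -m jog '[0,0,0,0,0,0.6,-1, 0,0,0,0,0,0.25,-1, 0,0,0,0,0,0,-1, 0,0,0,0,0,0,-1]'
```

```text
time: 45.78
ee_pos: [0.6771, 0.015, 0.1441]
tcp_rot: [0.0, 0.661, 0.751, 0.0]
ft_force: [-0.8, -0.1, 0.2]
grip_width: 0.0003
grip_force: 0.0
time: 46.12
ee_pos: [0.6774, 0.015, 0.1285]
tcp_rot: [0.0, 0.661, 0.75, 0.0]
ft_force: [-0.5, -0.5, -0.0]
grip_width: 0.0003
grip_force: 0.0
```

```bash
python3 -m jog '[0,0,0,0.5,0,0,-1, 0,0,0,0.5,0,0,-1, 0,0,0,0.4,0,0,-1, 0,0,0,0.4,0,0,-1, 0,0,0,0.4,0,0,-1, 0,0,0,0.3,0,0,-1, 0,0,0,0,0,0,-1]'
python3 -m jog '[0,0,0,0.15,0,0,-1, 0,0,0,0,0,0,-1]'
python3 -m jog '[0,0,0,0.15,0,0,-1, 0,0,0,0,0,0,-1]'
```

```text
time: 46.7
ee_pos: [0.6708, 0.0665, 0.128]
tcp_rot: [-0.0, 0.66, 0.751, 0.0]
ft_force: [-0.5, 0.5, 0.3]
grip_width: 0.0001
grip_force: 0.0
time: 46.87
ee_pos: [0.6702, 0.068, 0.1276]
tcp_rot: [-0.0, 0.661, 0.751, -0.0]
ft_force: [-0.1, 0.3, 0.2]
grip_width: -0.0001
grip_force: 0.0
time: 47.03
ee_pos: [0.6698, 0.0706, 0.1276]
tcp_rot: [-0.0, 0.661, 0.75, -0.0]
ft_force: [0.4, 0.1, 0.6]
grip_width: 0.0
grip_force: 0.2
```

```bash
for i in 1; do python3 -m jog '[0,0,0,0.15,0,0,-1, 0,0,0,0,0,0,-1]'; done
python3 -m jog '[0,0,0,0.15,0,0,-1, 0,0,0,0,0,0,-1]'
python3 - <<'E'
from h import *
s=sensors.observe(); print(s["ee_pos"].round(4),s["ft_force"])
C={n:cam(n) for n in("scene","side")}
for n in C: save(C[n][0],n+"13.png")
for q,z in dict(lever_pivot=.1,lever_tip=.142).items():
    for n,(p,K,R,t) in C.items():
        for r in finder.mark_of(q,p)[:1]: print(q,n,np.round(r["uv"]),round(r["score"],2),onz(r["uv"],z,K,R,t).round(4)[:2])
a=C["scene"][0]["frame"][190:310,200:360]; 
b=C["side"][0]["frame"][110:230,240:400]
im=np.hstack([cv2.resize(x,None,fx=2.5,fy=3,interpolation=cv2.INTER_CUBIC) for x in(a,b)])
cv2.imwrite("pics/c13.png",cv2.cvtColor(im,cv2.COLOR_RGB2BGR))
E
```

```text
time: 47.2
ee_pos: [0.6697, 0.0723, 0.1277]
tcp_rot: [0.001, 0.661, 0.75, -0.001]
ft_force: [0.2, -4.3, -0.5]
grip_width: 0.0002
grip_force: 1.8
time: 47.37
ee_pos: [0.6697, 0.0726, 0.1277]
tcp_rot: [0.003, 0.662, 0.75, -0.003]
ft_force: [1.2, -11.1, -1.8]
grip_width: 0.0001
grip_force: 4.6
[0.6697 0.0726 0.1277] [  1.21937615 -11.06993299  -1.76406717]
lever_pivot scene [291. 256.] 0.66 [0.6747 0.0631]
lever_pivot side [304. 179.] 0.86 [0.6611 0.0724]
lever_tip scene [303. 244.] 0.67 [0.6666 0.0874]
lever_tip side [301. 180.] 0.65 [0.6331 0.0299]
```

View pics/c13.png

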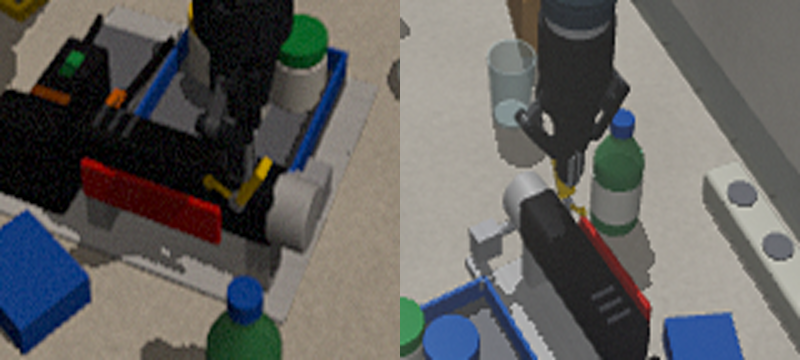

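```bash
python3 -m jog '[0,0,0,-0.4,0,0,-1, 0,0,0,-0.5,0,0,-1, 0,0,0,0,0,-0.8,-1, 0,0,0,0,0,-1,-1, 0,0,0,0,0,-1,-1, 0,0,0,0,0,-1,-1, 0,0,0,0,0,-0.7,1, 0,0,0,-0.9,-0.26,0,1, 0,0,0,-0.9,-0.26,0,1, 0,0,0,-0.9,-0.26,0,1]'
python3 -m jog '[0,0,0,-0.9,-0.26,0,1, 0,0,0,0,0,0,1, 0,0,0,0,0,0,1]'
python3 - <<'E'
from h import *
p,K,R,t=cam("scene"); print(sensors.observe()["ee_pos"].round(4))
for q,z in dict(lever_tip=.142,paddle_face=.078,squeeze_mid=.078).items():
    for r in finder.mark_of(q,p)[:1]: print(q,np.round(r["uv"]),round(r["score"],2),onz(r["uv"],z,K,R,t).round(4)[:2])
E
```

```text
time: 48.5
ee_pos: [0.6632, 0.003, 0.2185]
tcp_rot: [0.0, 0.661, 0.751, 0.001]
ft_force: [-0.3, 0.1, 0.4]
grip_width: 0.0482
grip_force: 0.0
time: 48.75
ee_pos: [0.66, -0.0161, 0.218]
tcp_rot: [-0.0, 0.662, 0.75, 0.001]
ft_force: [0.6, -0.0, 0.7]
grip_width: 0.0832
grip_force: 0.0
[ 0.6601 -0.0153  0.218 ]
lever_tip [302. 245.] 0.55 [0.6705 0.0877]
paddle_face [256. 256.] 0.67 [ 0.692  -0.0152]
squeeze_mid [265. 247.] 0.95 [ 0.6594 -0.0119]
```

```bash
python3 -m jog '[0,0,0,-0.2,0,0.9,1, 0,0,0,0,0,1,1, 0,0,0,0,0,1,1, 0,0,0,0,0,1,1, 0,0,0,0,0,1,1, 0,0,0,0,0,1,1, 0,0,0,0,0,0.9,1, 0,0,0,0,0,0.7,1, 0,0,0,0,0,0.45,1, 0,0,0,0,0,0,1]'
python3 -m jog '[0,0,0,0,0,0,-0.2, 0,0,0,0,0,0,-0.2, 0,0,0,0,0,0,-0.2, 0,0,0,0,0,0,-0.2,0,0,0,0,0,0,-0.2,0,0,0,0,0,0,-0.2]' 40
```

```text
time: 49.78
ee_pos: [0.6589, -0.0183, 0.0565]
tcp_rot: [-0.002, 0.661, 0.751, -0.001]
ft_force: [-0.0, -0.1, -1.2]
grip_width: 0.0855
grip_force: 0.0
time: 50.28
ee_pos: [0.6597, -0.0195, 0.0614]
tcp_rot: [0.0, 0.661, 0.75, -0.0]
ft_force: [-8.3, -0.5, 8.9]
grip_width: 0.0529
grip_force: 48.3
```

```bash
python3 -m jog '[0,0,0,0,0,0,-0.2, 0,0,0,0,0,0,-0.2, 0,0,0,0,0,0,-0.2, 0,0,0,0,0,0,-0.2, 0,0,0,0,0,0,-0.2, 0,0,0,0,0,0,-0.2, 0,0,0,0,0,0,-0.2, 0,0,0,0,0,0,-0.2, 0,0,0,0,0,0,-0.2, 0,0,0,0,0,0,-0.2]'
python3 -m jog '[0,0,0,0,0,0,-0.2, 0,0,0,0,0,0,-0.2, 0,0,0,0,0,0,-0.2, 0,0,0,0,0,0,-0.2, 0,0,0,0,0,0,-0.2, 0,0,0,0,0,0,-0.2, 0,0,0,0,0,0,-0.2, 0,0,0,0,0,0,-0.2, 0,0,0,0,0,0,-0.2, 0,0,0,0,0,0,-0.2]'
python3 -m jog '[0,0,0,0,0,0,1, 0,0,0,0,0,0,1, 0,0,0,0,0,0,1, 0,0,0,0,0,0,1, 0,0,0,0,0,0,1, 0,0,0,0,0,-0.7,1, 0,0,0,0,0,-1,1, 0,0,0,0,0,-1,1, 0,0,0,0,0,-1,1, 0,0,0,0,0,-1,1]'
python3 -m jog '[0,0,0,0,0,-1,1, 0,0,0,0,0,-1,1, 0,0,0,0,0,-1,-1, 0,0,0,0,0,-1,-1, 0,0,0,0,0,0,-1,0,0,0,0,0,0,-1]'
python3 - <<'E'
from h import *
p,K,R,t=cam("scene"); print(sensors.observe()["ee_pos"].round(4))
for q,z in dict(lever_tip=.142,paddle_face=.078,squeeze_mid=.078).items():
    for r in finder.mark_of(q,p)[:1]: print(q,np.round(r["uv"]),round(r["score"],2),onz(r["uv"],z,K,R,t).round(4)[:2])
E
```

```text
time: 51.12
ee_pos: [0.6597, -0.0195, 0.0614]
tcp_rot: [0.0, 0.661, 0.75, -0.0]
ft_force: [-8.7, -0.0, 8.1]
grip_width: 0.0533
grip_force: 48.2
time: 51.95
ee_pos: [0.6597, -0.0195, 0.0614]
tcp_rot: [0.0, 0.661, 0.75, -0.0]
ft_force: [-7.8, -0.0, 9.2]
grip_width: 0.0531
grip_force: 48.2
time: 52.78
ee_pos: [0.6604, -0.0194, 0.1537]
tcp_rot: [-0.0, 0.661, 0.75, -0.0]
ft_force: [-0.3, -0.6, 0.2]
grip_width: 0.0859
grip_force: 0.0
time: 53.28
ee_pos: [0.6616, -0.0195, 0.2341]
tcp_rot: [0.001, 0.661, 0.75, 0.001]
ft_force: [0.7, -0.3, -1.3]
grip_width: 0.0384
grip_force: 0.0
[ 0.6608 -0.0194  0.2326]
lever_tip [301. 244.] 0.58 [0.6692 0.0842]
paddle_face [251. 256.] 0.98 [ 0.6984 -0.0238]
squeeze_mid [260. 246.] 0.84 [ 0.6614 -0.023 ]
```

```bash
python3 -m jog '[0,0,0,0.88,0.13,0,-1, 0,0,0,0.89,0.13,0,-1, 0,0,0,0.89,0.13,0,-1, 0,0,0,0.89,0.13,0,-1, 0,0,0,0.89,0.13,0,-1, 0,0,0,0.89,0.13,0,-1, 0,0,0,0.89,0.13,0,-1, 0,0,0,0.89,0.13,0,-1, 0,0,0,0,0,0,-1, 0,0,0,0,0,0,-1]'
python3 -m jog '[0,0,0,0,0,0.8,-1, 0,0,0,0,0,0.9,-1, 0,0,0,0,0,0.9,-1, 0,0,0,0,0,0.9,-1, 0,0,0,0,0,0.9,-1, 0,0,0,0,0,0.4,-1, 0,0,0,0,0,0.4,-1, 0,0,0,0,0,0,-1]'
```

```text
time: 54.32
ee_pos: [0.6626, 0.125, 0.2316]
tcp_rot: [-0.001, 0.66, 0.751, -0.001]
ft_force: [-0.1, -0.9, 0.0]
grip_width: -0.0
grip_force: 0.0
time: 54.98
ee_pos: [0.6622, 0.1235, 0.1271]
tcp_rot: [-0.001, 0.661, 0.75, -0.001]
ft_force: [0.7, -0.9, -1.0]
grip_width: 0.0
grip_force: 0.0
```

```bash
python3 -m jog '[0,0,0,-0.5,0,0,-1, 0,0,0,-0.5,0,0,-1, 0,0,0,-0.4,0,0,-1, 0,0,0,-0.4,0,0,-1, 0,0,0,-0.4,0,0,-1, 0,0,0,-0.3,0,0,-1, 0,0,0,-0.1,0,0,-1, 0,0,0,0,0,0,-1]'
python3 -m jog '[0,0,0,-0.15,0,0,-1, 0,0,0,0,0,0,-1]'
python3 -m jog '[0,0,0,-0.15,0,0,-1, 0,0,0,0,0,0,-1]'
```

```text
time: 55.65
ee_pos: [0.67, 0.0716, 0.1289]
tcp_rot: [0.0, 0.661, 0.75, -0.0]
ft_force: [-0.5, 0.8, -0.5]
grip_width: 0.0001
grip_force: 0.0
time: 55.82
ee_pos: [0.6699, 0.0696, 0.1286]
tcp_rot: [-0.0, 0.661, 0.75, -0.0]
ft_force: [0.6, 0.2, 0.8]
grip_width: 0.0001
grip_force: 0.1
time: 55.98
ee_pos: [0.6701, 0.0686, 0.1286]
tcp_rot: [-0.002, 0.66, 0.751, 0.001]
ft_force: [-0.7, 5.6, 0.1]
grip_width: 0.0002
grip_force: 2.3
```

```bash
python3 -m jog '[0,0,0,-0.15,0,0,-1, 0,0,0,0,0,0,-1]'
python3 -m jog '[0,0,0,0.4,0,0,-1, 0,0,0,0.6,0,0,-1, 0,0,0,0,0,-0.8,-1, 0,0,0,0,0,-1,-1, 0,0,0,0,0,-1,-1, 0,0,0,0,0,-1,-1, 0,0,0,0,-1,-1,-1, 0,0,0,0.8,-1,-0.3,-1, 0,0,0,0.8,-1,0,-1, 0,0,0,0,0,0,-1]'
python3 -m jog '[0,0,0,0.9,-0.9,0,-1, 0,0,0,0.9,-0.9,0,-1, 0,0,0,0.9,-0.9,0,-1, 0,0,0,0.9,-0.9,0,-1, 0,0,0,0,0,0,-1, 0,0,0,0,0,0,-1]'
python3 - <<'E'
from h import *
s=sensors.observe(); print(s["ee_pos"].round(4),s["time"])
C={n:cam(n) for n in("scene","side")}
for q,z in dict(lever_tip=.142,paddle_face=.078,battery_mid=.042,spent_mid=.036,jar0_mid=.052,jar2_mid=.052,jar3_mid=.052,dish=0,glass_bowl=0,beaker=0,tweezers=0,slide_box=0,reagent=0).items():
    for n,(p,K,R,t) in C.items():
        for r in finder.mark_of(q,p)[:1]: print(q,n,np.round(r["uv"]),round(r["score"],2),onz(r["uv"],z,K,R,t).round(4)[:2],end=" | ")
    print()
E
```

```text
time: 56.15
ee_pos: [0.6701, 0.0683, 0.1286]
tcp_rot: [-0.004, 0.66, 0.751, 0.003]
ft_force: [-0.9, 11.7, 0.2]
grip_width: -0.0001
grip_force: 5.0
time: 56.98
ee_pos: [0.6012, 0.1101, 0.2319]
tcp_rot: [-0.001, 0.66, 0.751, -0.0]
ft_force: [-1.0, 0.9, -1.1]
grip_width: 0.0003
grip_force: 0.0
time: 57.48
ee_pos: [0.5237, 0.1709, 0.2312]
tcp_rot: [0.001, 0.66, 0.751, -0.0]
ft_force: [-0.1, 0.2, 0.6]
grip_width: -0.0003
grip_force: 0.0
[0.5237 0.1709 0.2312] 57.4833
lever_tip scene [283. 240.] 0.66 [0.6781 0.0474] | lever_tip side [316. 262.] 0.67 [ 0.5596 -0.2182] | 
paddle_face scene [252. 254.] 0.91 [ 0.6926 -0.0243] | paddle_face side [328. 203.] 0.62 [ 0.6947 -0.0153] | 
battery_mid scene [226. 220.] 0.73 [ 0.5941 -0.1715] | battery_mid side [320. 262.] 0.93 [ 0.6039 -0.1589] | 
spent_mid scene [208. 170.] 0.56 [ 0.4295 -0.3622] | spent_mid side [284. 363.] 0.66 [ 0.4287 -0.3577] | 
jar0_mid scene [315. 211.] 0.67 [0.4627 0.0123] | jar0_mid side [236. 224.] 0.78 [0.4484 0.0259] | 
jar2_mid scene [294. 215.] 0.88 [ 0.5042 -0.0271] | jar2_mid side [260. 229.] 0.74 [ 0.5026 -0.0136] | 
jar3_mid scene [284. 203.] 0.93 [ 0.4737 -0.0747] | jar3_mid side [251. 249.] 0.93 [ 0.4585 -0.0674] | 
dish scene [373. 217.] 0.57 [0.35   0.1299] | dish side [196. 216.] 0.81 [0.3612 0.1391] | 
glass_bowl scene [156. 254.] 0.83 [ 0.7473 -0.2768] | glass_bowl side [393. 292.] 0.87 [ 0.748  -0.2788] | 
beaker scene [401. 352.] 0.69 [0.7063 0.3276] | beaker side [282. 152.] 0.78 [0.6927 0.3086] | 
tweezers scene [317. 211.] 0.63 [ 0.402  -0.0122] | tweezers side [355. 407.] 0.8 [ 0.5325 -0.4794] | 
slide_box scene [212. 286.] 0.69 [ 0.759  -0.0949] | slide_box side [360. 236.] 0.6 [ 0.7589 -0.0953] | 
reagent scene [296. 327.] 0.93 [0.7594 0.1237] | reagent side [324. 182.] 0.8 [0.7604 0.1314] |
```

```bash
python3 -c "
from workcell import job_done
print(job_done())"
```

```text
the job is handed in; nothing more can be done
None
```

I did all the steps in the order asked and handed the job in at about 57 s. The spent pack is in the tray, the three jars present (no red one) stand on the deck, the fresh pack is fully home, the paddle was squeezed for about 2 s and the lever is back. The blue jar shifted about 4 cm on the deck after I placed it; it still looked upright among the others, so I left it there.

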